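# Find the heavy side of a shaker flywheel

## Task

Push the flywheel stand back against the bench stop, squarely behind the tape corners, without lifting or tipping it. Then grip the flywheel's black hub and turn it, at least a quarter turn away from where it started, to feel which side of the closed disc is heavy; finish with the heavy side straight down the slope (towards the low front of the stand), holding still and keeping hold of the hub. The stand stays against the stop, and the ink cup and the star knob beside it are left where they are.

Things in the scene. Friction and masses are not known exactly. Their poses are not given: they have to be found in the camera images.
- bench_stop: fixed wooden stop bar, 150 mm long (y), 16 mm thick, 25 mm high. This frame is the place where the stand belongs: origin on the table, x horizontal towards the bar, whose near face is at x = +70.5 mm, bar centred on y = 0. Paper tape corners on the table outline the near end of the place
- stand: loose grey stand, about 1 kg in all, slides on the table; base 160 x 120 x 25 mm. Frame: origin on the table, x to the rear, z up; flat front face at x = -90 mm, rear face at +70 mm, y from -60 to +60 mm. Starts 40-65 mm short of its place, up to 12 mm aside and 0.12 rad askew; home, its frame meets bench_stop's. The flywheel's outward axis leans 40 deg to the front: (-0.643, 0, 0.766)
- hub (a point): on the flywheel's axis, near mid-height of its round black grip hub (40 mm diameter, 42 mm proud of the disc; the point is 24 mm above the disc face, 18 mm below the hub's end), at (-9.6, 0, 115.2) mm in the stand's frame. z is the outward axis; x turns with the flywheel and points to the dark dot near its rim. The closed aluminium disc is 116 mm in diameter, 22 mm thick
- flywheel (a joint): turn of the flywheel (rad), anticlockwise positive looking at the hub's end; 0 = dark dot at the top of the slope, pi = lowest. No end stops; starts within 0.4 of 0. Stays where left (bearing friction 0.14 Nm). A hidden weight, at an unknown angle to the dot, adds +-0.10 Nm: most when it is sideways, none when straight up or down the slope; it resists while rising, helps while sinking
- ink_cup: loose white paper cup, 63 mm wide, 62 mm high, to one side of the stop; leave it alone
- star_knob: loose black star knob, 40 x 39 x 22 mm, to the other side of the stop; leave it alone
Things that resemble listed ones, but are neither listed nor needed, are in the scene too. Of the things that look like the stand, the larger one is meant.

How it is judged:
By the outcome, as a careful person would: the job done as asked, in the order asked, and still so for the second after the job is handed in, while the arm keeps its last pose, push and grip.
It also fails if it takes over 72 s, if anything falls off the work surface, if the arm or the gripper's body presses on something with over 40 N, if the wrist force passes 120 N, or if a joint passes its speed limit or range.

## Robot

A 6-joint arm with a two-finger parallel gripper is mounted at the origin on a cart in front of the work surface, level with it; the furniture and walls round the work are solid. World frame = base frame: x ahead of the robot, y to its left, z up, the work surface at z = 0. Lengths are in mm, angles in rad, forces in N, time in s.
With the tool pointing down it reaches from about 300 to 775 mm from the base axis. Payload 14.6 kg.
Tool frame: the origin (TCP) lies on the front face of the gripper's body, between the roots of the fingers; the fingertips stand 97 mm ahead of it and the grasp point (between the pads) lies 78 mm ahead of it; z points along the fingers, y is the direction in which the jaws open and shut (so a half turn about z gives the same grasp; the last joint's range is limited). The gripper opens to 94 mm and grips with 3 to 60 N. Pads are 16 mm wide; open, the fingers measure 119 mm over their backs; the gripper's body (75 mm by 177 mm) begins 78 mm behind the grasp point.
Start: joints at [-1.246, 0.3, 1.521, -0, 1.321, -0.067], TCP at [210.011, -508.316, 302.646] pointing down, gripper open.
Joint ranges: [-3.03, 3.03], [-0.79, 2.21], [0.23, 2.52], [-1.04, 4.18], [0, 3.07], [-2.55, 2.55]. Speed limits (rad/s): [2.22, 2.22, 2.57, 3.14, 3.14, 3.14].

## Interface

Orientations are given as [roll, pitch, yaw] about the fixed x, y, z axes, in that order (R = Rz(yaw) Ry(pitch) Rx(roll)).
In Python, from cell import manip, eyes, finder gives the robot as it stands.
- The arm moves only by the tool drive_tool, never from a script. Its argument "rows" is a list of rows, each an object with "offset": the shift along the tool's x, y, z in mm, a list of three; "spin": the turn about the tool's z in degrees; "jaw": the finger opening in mm, from 0 to 94. In form: [{"offset": [dx, dy, dz], "spin": spin, "jaw": jaw}, ...]. A call has 1 to 20 rows; each row shifts and turns the commanded pose from where the row before left it, along the tool's axes as they then stand; what a row does not reach is not made up. A row lasts 1/10 s, in which the tool goes at most 50 mm and 8.59 degrees, less where a joint would pass 70% of its speed; a pose out of reach is approached as far as the arm can. A call is refused whole if a number of a shift passes 50 or a number of a turn 8.59, either way. A call with a gripper value outside its range is refused whole. The fingers move at their own pace and stop on an object; "force" is the grip in N (left out, the last holds). Time passes only in rows, so rows that do not move let the fingers close. It gives the time, the measured TCP pose, the force and the opening at its end, in the units of the state.
- manip.read_state(): the state, without advancing time (a new reading comes with each control period).
- eyes.camera(name): name is "side" or "top"; returns a dict with "color" (384x512x3 uint8, blue, green, red), "depth" (384x512 float32, mm along the optical axis (not along the pixel's ray), 0 where there is no reading), "vfov" (degrees; the focal length in pixels is half the picture's height over the tangent of half this angle, whatever the lens; pixels are square), "cx", "cy" (the principal point, pixels), "D" ([k1, k2, p1, p2, k3] as OpenCV has them; the pictures are not rectified), "rvec" (rotation vector, rad) and "tvec" (3), from world to camera coordinates, as OpenCV has them. Camera axes: x right, y down, z forward; pixel columns grow to the right and rows downward; lengths in mm; the calibration is good to about 2 mm. A picture is of the moment at which its call begins.
- manip.sign_off(): hands the job in, once; it reports no verdict.
Trained networks look in the newest picture that a camera, given by its name, has taken for a name from the list of things; names that differ only in an ending like _2 or _b are one class to them, and where a whole thing is asked for, a point or a joint stands for the part that bears it (a point fixed in the world has none). Each returns a list of dicts, best first, with "p" (0 to 1); they miss things now and then, are a little off and sometimes report something else, mostly with a low value. They report only what shows in the picture. A call takes as long as a camera call. They do not tell look-alikes from the thing itself.
- finder.find_in(camera, target): "uv" ([column, row] in pixels, amid what is visible of it).
The state is a dict: "clock": time; "joints": joint angles; "qd": joint speeds; "effort": joint torques, N m; "eef_pos": TCP position; "eef_rot": TCP orientation; "wrist_force": force on the tool from outside, world axes, zero at the start; "moment": the same for the moment, N m; "finger_gap": finger opening in mm.
Only numpy, scipy, OpenCV 4.12 (cv2) and the standard library are available. Lean on these libraries where they do the work, as an engineer would, in place of code of your own. Each camera call takes 0.05 s, during which the arm holds its last target. There are 200 camera calls.

## Working session

There is one attempt and no reset: what is moved stays moved. The work goes in short steps, Python scripts to look and compute and a tool call to move; the robot and the scene stay as the last step left them, time stands still between calls to the robot, and variables do not carry over. Pictures are saved under pics/ and viewed, about 8 in all and at most 12, crops included, and the job is handed in when it is done.

Besides the shell and the picture viewer there is one more tool, called after "Emit:" by a JSON object that holds its "name" and its "arguments", one argument or row to a line. drive_tool: Moves the arm, as the interface text tells. Its arguments: {"type":"object","properties":{"rows":{"type":"array","items":{"type":"object","properties":{"offset":{"type":"array","items":{"type":"number"}},"spin":{"type":"number"},"jaw":{"type":"number"}}}},"force":{"type":"number"}},"required":["rows"]}

```bash
mkdir -p pics; ls; cat > h.py <<'E'
import numpy as np, cv2
from scipy.spatial.transform import Rotation as Ro
from cell import manip, eyes, finder
def cam(n):
    c=eyes.camera(n); f=192/np.tan(np.radians(c["vfov"])/2)
    c["K"]=np.array([[f,0,c["cx"]],[0,f,c["cy"]],[0,0,1.]]); c["D"]=np.array(c["D"],float)
    c["R"]=cv2.Rodrigues(np.array(c["rvec"],float))[0]; c["t"]=np.array(c["tvec"],float); return c
def cloud(c):
    v,u=np.mgrid[0:384,0:512]
    p=cv2.undistortPoints(np.stack([u,v],-1).reshape(-1,1,2).astype(float),c["K"],c["D"]).reshape(384,512,2)
    z=c["depth"][...,None]; P=np.concatenate([p*z,z],-1)
    W=(P-c["t"])@c["R"]; W[c["depth"]==0]=np.nan; return W
def ray(c,uv,zz):
    p=cv2.undistortPoints(np.array([[uv]],float),c["K"],c["D"])[0,0]
    d=c["R"].T@np.array([p[0],p[1],1]); o=-c["R"].T@c["t"]; return o+d*(zz-o[2])/d[2]
def proj(c,P):
    return cv2.projectPoints(np.array(P,float).reshape(-1,3),np.array(c["rvec"],float),c["t"],c["K"],c["D"])[0].reshape(-1,2)
E
python3 - <<'E'
from h import *
print(manip.read_state())
for n in("top","side"):
    c=cam(n); cv2.imwrite(f"pics/{n}0.png",c["color"]); W=cloud(c); np.save(f"{n}0.npy",W)
    print(n,-c["R"].T@c["t"],c["R"][2])
    for t in("bench_stop","stand","hub","ink_cup","star_knob"):
        for r in finder.find_in(n,t)[:3]:
            u,v=map(int,r["uv"]); print(t,round(r["p"],2),u,v,np.round(W[v,u]))
E
```

```text
pics
{'clock': 0.0, 'joints': array([-1.24561537e+00,  3.00459152e-01,  1.52159433e+00,  2.65897722e-07,
        1.32071671e+00, -6.66005449e-02]), 'qd': array([ 2.68903339e-04, -8.67024103e-04,  4.08386219e-04, -1.11351443e-04,
        5.02395931e-05, -2.65027947e-04]), 'effort': array([ 3.46204279e-04, -5.31800687e+01, -3.52739918e+01,  7.08630262e-02,
        2.44083098e-02, -9.97927509e-05]), 'eef_pos': array([ 209.95573465, -508.17700921,  302.08721882]), 'eef_rot': array([-3.14041775e+00, -7.86235034e-05,  3.91781389e-01]), 'wrist_force': array([-0.69017628,  0.32283268,  0.00756525]), 'moment': array([-0.01941372, -0.01476639, -0.01327912]), 'finger_gap': 93.99163547088543}
top [ 434.68146314  175.48989373 1004.79897979] [ 0.14175234  0.01474021 -0.9897924 ]
bench_stop 0.98 301 155 [647.  97.  26.]
bench_stop 0.3 375 165 [626. -78.  20.]
stand 0.94 235 248 [430. 243.  93.]
stand 0.88 319 209 [511.  69. 135.]
hub 0.96 240 253 [419. 233.  78.]
hub 0.58 316 200 [530.  74. 127.]
ink_cup 0.74 231 185 [576. 261.  13.]
star_knob 0.65 376 164 [628. -80.  22.]
side [ 614.4048128  -692.32161955  674.45764698] [-0.03544004  0.83057589 -0.55577666]
bench_stop 0.84 282 250 [653.  49.  26.]
stand 0.87 194 198 [427. 214.  46.]
stand 0.66 227 241 [533.  12.  77.]
hub 0.79 229 221 [534.  45. 106.]
hub 0.51 193 189 [429. 202.  81.]
ink_cup 0.7 251 188 [570. 288.  35.]
ink_cup 0.61 281 251 [650.  47.  24.]
star_knob 0.71 269 300 [626. -98.  22.]
```

```bash
python3 - <<'E'
import cv2,numpy as np
a=cv2.imread("pics/top0.png")[120:300,170:410];b=cv2.imread("pics/side0.png")[130:330,130:330]
cv2.imwrite("pics/c1.png",np.hstack([cv2.resize(a,(440,330),interpolation=2),cv2.resize(b,(330,330),interpolation=2)]))
a=cv2.resize(a,(800,600),interpolation=2);cv2.imwrite("pics/c2.png",a)
E
```

```text
(no output)
```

View pics/c2.png

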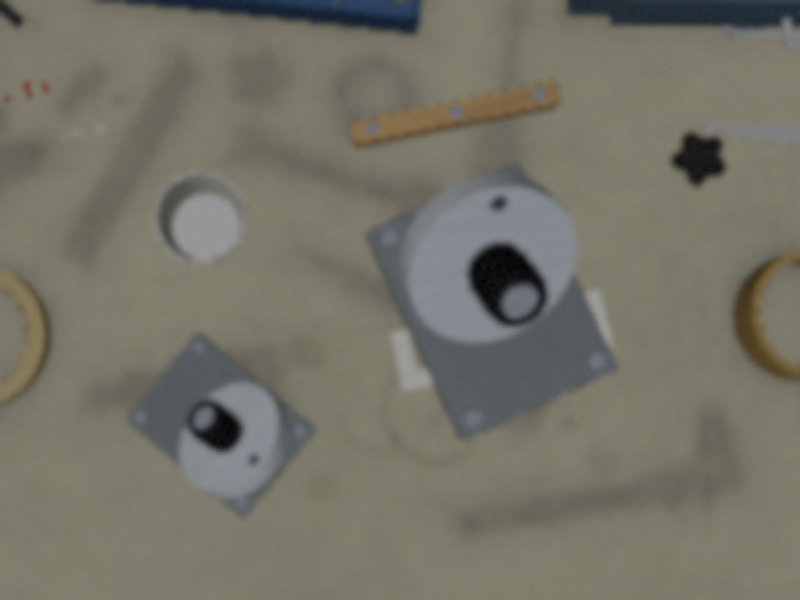

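View pics/side0.png

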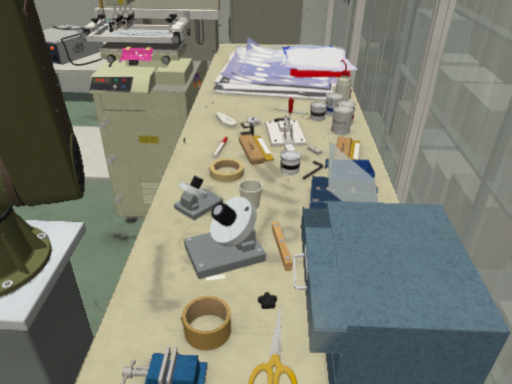

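The top crop shows the large stand with front corners near crop (465,437) and (615,372), the stop bar at (352,125)–(558,97), and the tape at (410,360) and (600,320). The cup is left of the stop and the star knob right. The side view confirms the large stand at about (228,240). Next I'll measure the poses.

```bash
cat > meas.py <<'E'
from h import *
from scipy.optimize import least_squares
def stop_pose(W):
    m=(W[...,2]>17)&(W[...,2]<33)&(W[...,0]>600)&(W[...,0]<700)&(W[...,1]>-20)&(W[...,1]<210)
    P=W[m]; (c,s,a)=cv2.minAreaRect(P[:,:2].astype(np.float32)); return P,c,s,a
def stand_edges(W,guess):
    # fit rectangle 160x120 to base-top points: maximise inliers softly
    x,y,th=guess; c,s=np.cos(th),np.sin(th)
    m=(W[...,2]>18)&(W[...,2]<32); P=W[m][:,:2]-[x,y]
    L=P@np.array([[c,-s],[s,c]])
    return L
E
python3 - <<'E'
from meas import *
W=np.load("top0.npy"); P,c,s,a=stop_pose(W); print("stop",c,s,a,len(P),np.median(P[:,2]))
c0=cam("top")
cr=[(465,437),(615,372),(520,165),(370,235)]
Q=[ray(c0,(170+u/3.3333,120+v/3.3333),25)[:2] for u,v in cr]; Q=np.array(Q); print(np.round(Q,1))
print([np.linalg.norm(Q[i]-Q[(i+1)%4]) for i in range(4)])
for p in [(352,125),(358,145),(558,83),(558,103)]: print("stopc",np.round(ray(c0,(170+p[0]/3.3333,120+p[1]/3.3333),25),1))
for r in [("cup",(540,620,230,320)),("knob",(590,660,-130,-50)),("box",(650,1000,-300,300))]:
    b=r[1];m=(W[...,0]>b[0])&(W[...,0]<b[1])&(W[...,1]>b[2])&(W[...,1]<b[3])&(W[...,2]>10); q=W[m]; print(r[0],np.round(np.percentile(q,[1,50,99],axis=0)))
E
```

```text
stop (629.0022583007812, 79.80623626708984) (63.71693420410156, 147.8089599609375) 10.564621925354004 458 24.98165445475223
[[424.   78. ]
 [469.  -25.5]
 [612.9  38.9]
 [562.5 143.7]]
[np.float64(112.91102851409036), np.float64(157.64885191071062), np.float64(116.34091943770801), np.float64(153.26398860054232)]
stopc [640.3 156.7  25. ]
stopc [626.  152.4  25. ]
stopc [672.1  11.1  25. ]
stopc [657.7  11.4  25. ]
cup [[542. 232.  10.]
 [578. 263.  16.]
 [600. 288.  65.]]
knob [[ 603. -107.   12.]
 [ 619.  -88.   20.]
 [ 638.  -72.   25.]]
box [[ 665. -294.   13.]
 [ 803.  -91.  198.]
 [ 944.  288.  203.]]
```

```bash
cat > meas.py <<'E'
from h import *
from scipy.optimize import minimize
def raymap(c,zz):
    v,u=np.mgrid[0:384,0:512]
    p=cv2.undistortPoints(np.stack([u,v],-1).reshape(-1,1,2).astype(float),c["K"],c["D"]).reshape(-1,2)
    d=np.c_[p,np.ones(len(p))]@c["R"]; o=-c["R"].T@c["t"]; k=(zz-o[2])/d[:,2]
    return (o+d*k[:,None])[:,:2].reshape(384,512,2)
def local(P,g):
    c,s=np.cos(g[2]),np.sin(g[2]); return (P-np.array(g[:2]))@np.array([[c,-s],[s,c]])
def stop_pose(c,W):
    hsv=cv2.cvtColor(c["color"],cv2.COLOR_BGR2HSV)
    m=(W[...,2]>18)&(W[...,2]<32)&(W[...,0]>615)&(W[...,0]<690)&(W[...,1]>0)&(W[...,1]<170)&(hsv[...,1]>110)
    P=raymap(c,25)[m].astype(np.float32); r=cv2.minAreaRect(P)
    B=cv2.boxPoints(r); d=sorted([(np.linalg.norm(B[i]-B[(i+1)%4]),i) for i in range(4)])[-1][1]
    e=B[d]-B[(d+1)%4]; e=e*np.sign(e[1]); yaw=np.arctan2(-e[0],e[1])
    ctr=np.array(r[0]); n=np.array([np.cos(yaw),np.sin(yaw)])
    o=ctr-n*78.5
    return o[0],o[1],yaw,r[1],m.sum()
def stand_pose(c,W,g0):
    # grey base-top mask; score = in-rect minus out-rect, using only the front part and sides
    hsv=cv2.cvtColor(c["color"],cv2.COLOR_BGR2HSV)
    R=raymap(c,25); L0=local(R,g0)
    near=(np.abs(L0[...,0]+10)<110)&(np.abs(L0[...,1])<90)
    # grey = low b-y difference relative to tan table
    col=c["color"].astype(float); tan=col[...,2]-col[...,0]   # r-b: table tan positive
    P=R[near]; t=tan[near]; br=col[near].mean(1)
    grey=(t<5)&(W[near][:,2]<32)&(W[near][:,2]>12)
    tanm=(t>15)&(W[near][:,2]<12)
    def cost(g):
        L=local(P,g); d=np.maximum(np.maximum(-90-L[:,0],L[:,0]-70),np.abs(L[:,1])-60)
        s=1/(1+np.exp(-d/1.0)); return (s*grey).sum()+((1-s)*tanm).sum()
    best=min((minimize(cost,np.array(g0)+[dx,dy,da],method="Nelder-Mead",options=dict(initial_simplex=np.array(g0)+[dx,dy,da]+np.vstack([np.zeros(3),np.diag([4,4,.04])]),xatol=.01,fatol=.01)) for dx in(-4,4) for dy in(-4,4) for da in(-.05,.05)),key=lambda r:r.fun)
    return best.x,best.fun,grey.sum()
E
python3 - <<'E'
from meas import *
c=cam("top");W=cloud(c); s=stop_pose(c,W);print(s)
g=stand_pose(c,W,[527,63,.42]);print(g)
x=g[0]; print("stand in stop",local(x[:2],s[:3]),x[2]-s[2])
# hub check: black pixels
h=W[(W[...,2]>100)&(W[...,0]<600)&(W[...,0]>430)&(c["color"].max(2)<70)]; print(len(h),h.mean(0),local(h[:,:2].mean(0),x))
for n in(c,cam("side")):
  cs=np.array([[-90,-60],[-90,60],[70,60],[70,-60]]);cc,ss=np.cos(x[2]),np.sin(x[2])
  B=cs@np.array([[cc,ss],[-ss,cc]])+x[:2]
  im=n["color"].copy(); q=proj(n,np.c_[B,np.full(4,25)]).astype(int)
  cv2.polylines(im,[q],True,(0,0,255),1)
  cc,ss=np.cos(s[2]),np.sin(s[2]); B=np.array([[70.5,-75],[70.5,75],[86.5,75],[86.5,-75]])@np.array([[cc,ss],[-ss,cc]])+s[:2]
  cv2.polylines(im,[proj(n,np.c_[B,np.full(4,25)]).astype(int)],True,(0,255,0),1)
  B=np.array([[-90,-60],[-90,60],[70,60],[70,-60]])@np.array([[cc,ss],[-ss,cc]])+s[:2]
  cv2.polylines(im,[proj(n,np.c_[B,np.full(4,0)]).astype(int)],True,(255,0,0),1)
  a=im[120:270,250:390] if n is c else im[180:300,170:310]
  if n is c: A=cv2.resize(a,(400,430),interpolation=2)
  else: cv2.imwrite("pics/fit.png",np.hstack([A,cv2.resize(a,(400,430),interpolation=2)]))
E
```

```text
(np.float64(572.4655227661133), np.float64(69.25146007537842), np.float32(0.20168719), (13.17807388305664, 141.92864990234375), np.int64(216))
(array([5.27754993e+02, 6.54982730e+01, 4.41871084e-01]), np.float64(46.86435521230328), np.int64(1663))
stand in stop [-44.55609569   5.27941944] 0.24018389710468768
293 [523.60710195  65.28110328 128.88921711] [-3.8423679   1.57745808]
```

View pics/fit.png

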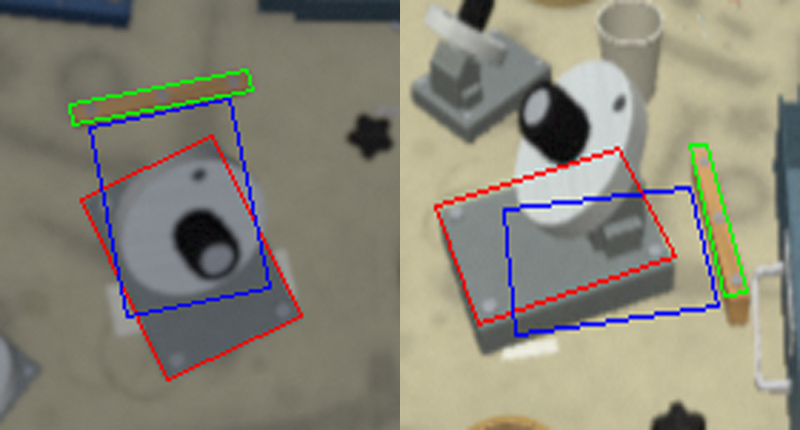

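```bash
cat >> meas.py <<'E'
def fit_stop(c,g0):
    R=raymap(c,25); L0=local(R,g0); near=(np.abs(L0[...,0]-78)<25)&(np.abs(L0[...,1])<95)
    col=c["color"].astype(float); sc=(col[...,2]-col[...,0]); sc=sc[near]; P=R[near]
    lo,hi=np.percentile(sc,20),np.percentile(sc,95); w=np.clip((sc-lo)/(hi-lo),0,1)
    def cost(g):
        L=local(P,g); d=np.maximum(np.abs(L[:,0]-78.5)-8,np.abs(L[:,1])-75)
        s=1/(1+np.exp(d/1.2)); return ((s-w)**2).sum()
    b=min((minimize(cost,np.array(g0)+[dx,0,da],method="Nelder-Mead",options=dict(initial_simplex=np.array(g0)+[dx,0,da]+np.vstack([np.zeros(3),np.diag([4,4,.04])]))) for dx in(-3,3) for da in(-.04,.04)),key=lambda r:r.fun)
    return b.x,b.fun,near.sum(),lo,hi
E
python3 - <<'E'
from meas import *
for n in("top","side"):
    c=cam(n);W=cloud(c)
    print(n,fit_stop(c,[572,69,.21]))
    print(stand_pose(c,W,[527.7,65.5,.40]))
    hsv=c["color"].astype(float); R=raymap(c,0); L=local(R,[572,69,.21])
    m=(np.abs(L[...,0]+85)<40)&(np.abs(L[...,1])<90)&(hsv.min(2)>(165 if n=="top" else 185))&(W[...,2]<8)
    k,lab=cv2.connectedComponents(m.astype(np.uint8))
    for i in range(1,k):
        if (lab==i).sum()>5: q=L[lab==i]; print("tape",(lab==i).sum(),q.min(0),q.max(0))
E
```

```text
top (array([5.73349142e+02, 6.83127610e+01, 2.12255872e-01]), np.float64(50.392552576027725), np.int64(1687), np.float64(16.0), np.float64(58.0))
(array([5.27753925e+02, 6.54730964e+01, 4.42008157e-01]), np.float64(46.070111649989606), np.int64(1666))
side (array([5.73499394e+02, 6.32035239e+01, 2.07900631e-01]), np.float64(52.283836220524535), np.int64(1140), np.float64(34.0), np.float64(100.0))
(array([5.31382582e+02, 4.94576230e+01, 4.15674710e-01]), np.float64(95.71720975584145), np.int64(1866))
tape 70 [-101.08782448  -78.20369615] [-61.2568751  -65.95324752]
```

```bash
cat > plan.py <<'E'
from h import *
def go(target,yaw=None,frm=None):
    s=manip.read_state(); p=np.array(s["eef_pos"]) if frm is None else np.array(frm[0]); R=Ro.from_euler("xyz",s["eef_rot"] if frm is None else frm[1]).as_matrix()
    print("tool-frame shift",np.round(R.T@(np.array(target)-p),1), "" if yaw is None else "spin deg %.2f"%-np.degrees(yaw-(s["eef_rot"] if frm is None else frm[1])[2]))
E
python3 - <<'E'
from plan import *
go([450,-100,450])
W=np.load("side0.npy"); 
m=(W[...,2]>230)&(W[...,0]>300)&(W[...,0]<1100)&(np.abs(W[...,1])<350); print(m.sum(), np.round(np.nanpercentile(W[m],[0,50,100],axis=0)) if m.any() else "")
E
```

```text
tool-frame shift [ 377.7 -285.7 -147.4] 
7978 [[1062.    2.  230.]
 [1073.  224.  350.]
 [1086.  350.  530.]]
```

Emit:
{"name": "drive_tool", "arguments": {
  "rows": [
    {"offset": [38, -28.5, -25], "spin": 0, "jaw": 80},
    {"offset": [38, -28.5, -25], "spin": 0, "jaw": 80},
    {"offset": [38, -28.5, -25], "spin": 0, "jaw": 80},
    {"offset": [38, -28.5, -25], "spin": 0, "jaw": 80},
    {"offset": [38, -28.5, -25], "spin": 0, "jaw": 80},
    {"offset": [38, -28.5, -25], "spin": 0, "jaw": 80},
    {"offset": [38, -28.5, 0], "spin": 0, "jaw": 80},
    {"offset": [38, -28.5, 0], "spin": 0, "jaw": 80},
    {"offset": [38, -28.5, 0], "spin": 0, "jaw": 80},
    {"offset": [38, -28.5, 0], "spin": 0, "jaw": 80}
  ]
}}

```text
clock: 1.85
eef_pos: [442.9, -114.7, 442.7]
eef_rot: [3.141, -0.001, 0.392]
wrist_force: [-0.2, -0.8, -0.3]
finger_gap: 79.7
```

Emit:
{"name": "drive_tool", "arguments": {
  "rows": [
    {"offset": [46, 19, 0], "spin": 0, "jaw": 80},
    {"offset": [46, 19, 0], "spin": 0, "jaw": 80},
    {"offset": [46, 19, 0], "spin": 0, "jaw": 80},
    {"offset": [46, 19, 0], "spin": 0, "jaw": 80},
    {"offset": [46, 19, 0], "spin": 0, "jaw": 80},
    {"offset": [46, 19, 0], "spin": 0, "jaw": 80},
    {"offset": [46, 19, 0], "spin": 0, "jaw": 80},
    {"offset": [46, 19, 0], "spin": 0, "jaw": 80}
  ]
}}

```text
clock: 2.65
eef_pos: [766.6, -114.0, 432.6]
eef_rot: [3.133, -0.014, 0.391]
wrist_force: [32.5, -5.3, 28.0]
finger_gap: 80.3
```

```bash
python3 -c "
from h import *
s=manip.read_state(); print(s['joints'],s['eef_pos'],s['eef_rot'])"
```

```text
[-1.95041188e-01  9.40830022e-01  2.33957869e-01  8.46571433e-04
  1.95076771e+00  9.84776254e-01] [ 766.63945943 -114.00527236  432.57444516] [ 3.13337354 -0.01379317  0.39135586]
```

Emit:
{"name": "drive_tool", "arguments": {
  "rows": [
    {"offset": [46, 19, 0], "spin": 0, "jaw": 80},
    {"offset": [46, 19, 0], "spin": 0, "jaw": 80},
    {"offset": [46, 19, 0], "spin": 0, "jaw": 80}
  ]
}}

```text
clock: 2.95
eef_pos: [803.4, -98.8, 388.5]
eef_rot: [3.093, -0.083, 0.394]
wrist_force: [-0.6, -0.1, -0.2]
finger_gap: 79.6
```

```bash
python3 -c "
from h import *
s=manip.read_state(); print(s['joints'],s['eef_pos'],s['eef_rot'])"
```

```text
[-0.16829855  0.99712341  0.23577664  0.00349081  1.81283187  1.01164018] [803.44918723 -98.78990627 388.544664  ] [ 3.09342597 -0.08298046  0.39385682]
```

Emit:
{"name": "drive_tool", "arguments": {
  "rows": [
    {"offset": [-23, -9.5, -10], "spin": 0, "jaw": 80},
    {"offset": [-23, -9.5, -10], "spin": 0, "jaw": 80},
    {"offset": [0, 0, 0], "spin": 0, "jaw": 80}
  ]
}}

```text
clock: 3.25
eef_pos: [754.1, -98.8, 405.0]
eef_rot: [3.094, -0.082, 0.394]
wrist_force: [-0.3, 0.4, 0.3]
finger_gap: 79.8
```

```bash
python3 -c "
from h import *
s=manip.read_state(); print(s['joints'],s['eef_pos'],s['eef_rot'])"
```

```text
[-0.17945323  0.77592506  0.58402475  0.00431623  1.68731374  1.00035406] [754.05239882 -98.83567692 404.98233957] [ 3.09410583 -0.08164629  0.39363316]
```

```bash
cat >> plan.py <<'E'
AZ=0.212
def tilt():
    s=manip.read_state(); z=Ro.from_euler("xyz",s["eef_rot"]).as_matrix()[:,2]
    d=np.array([.643*np.cos(AZ),.643*np.sin(AZ)])-z[:2]
    print("q",np.round(s["joints"],3),"pos",np.round(s["eef_pos"],1),"tz",np.round(z,3),"tilt %.3f az %.3f"%(np.arccos(-z[2]),np.arctan2(z[1],z[0])),"remaining",np.round(d,3),"az %.3f"%np.arctan2(d[1],d[0]))
def vec(v):
    s=manip.read_state(); print("tool vec",np.round(Ro.from_euler("xyz",s["eef_rot"]).as_matrix().T@np.array(v,float),1))
E
python3 -c "
from plan import *
tilt(); go([735,207,440])"
```

```text
q [-0.179  0.776  0.584  0.004  1.687  1.   ] pos [754.1 -98.8 405. ] tz [ 0.093 -0.013 -0.996] tilt 0.094 az -0.134 remaining [0.535 0.148] az 0.270
tool-frame shift [ 102.2 -288.2  -40.5]
```

Seven rows to get there, then outward rows along azimuth 0.28.

Emit:
{"name": "drive_tool", "arguments": {
  "rows": [
    {"offset": [14.6, -41.2, -5.8], "spin": 0, "jaw": 80},
    {"offset": [14.6, -41.2, -5.8], "spin": 0, "jaw": 80},
    {"offset": [14.6, -41.2, -5.8], "spin": 0, "jaw": 80},
    {"offset": [14.6, -41.2, -5.8], "spin": 0, "jaw": 80},
    {"offset": [14.6, -41.2, -5.8], "spin": 0, "jaw": 80},
    {"offset": [14.6, -41.2, -5.8], "spin": 0, "jaw": 80},
    {"offset": [14.6, -41.2, -5.8], "spin": 0, "jaw": 80},
    {"offset": [0, 0, 0], "spin": 0, "jaw": 80}
  ]
}}

```text
clock: 4.05
eef_pos: [736.2, 213.1, 439.5]
eef_rot: [3.094, -0.084, 0.4]
wrist_force: [0.1, 0.2, 0.0]
finger_gap: 80.5
```

```bash
python3 -c "
from plan import *
tilt(); vec([35*np.cos(.27),35*np.sin(.27),30])"
```

```text
q [ 0.242  0.83   0.414 -0.035  1.806  1.405] pos [736.2 213.1 439.5] tz [ 0.096 -0.011 -0.995] tilt 0.097 az -0.117 remaining [0.533 0.147] az 0.269
tool vec [ 37.1   5.8 -26.7]
```

Emit:
{"name": "drive_tool", "arguments": {
  "rows": [
    {"offset": [37, 6, -27], "spin": 0, "jaw": 80},
    {"offset": [37, 6, -27], "spin": 0, "jaw": 80},
    {"offset": [37, 6, -27], "spin": 0, "jaw": 80},
    {"offset": [37, 6, -27], "spin": 0, "jaw": 80},
    {"offset": [0, 0, 0], "spin": 0, "jaw": 80}
  ]
}}

```text
clock: 4.55
eef_pos: [742.2, 205.5, 498.6]
eef_rot: [3.079, -0.182, 0.399]
wrist_force: [-0.9, 0.1, -0.7]
finger_gap: 80.0
```

```bash
python3 -c "
from plan import *
tilt(); vec([35*np.cos(.27),35*np.sin(.27),30])"
```

```text
q [ 0.23   0.857  0.235 -0.032  1.86   1.395] pos [742.2 205.5 498.6] tz [ 0.191  0.013 -0.982] tilt 0.192 az 0.066 remaining [0.438 0.123] az 0.273
tool vec [ 39.6   5.9 -22.9]
```

Emit:
{"name": "drive_tool", "arguments": {
  "rows": [
    {"offset": [40, 6, -23], "spin": 0, "jaw": 80},
    {"offset": [40, 6, -23], "spin": 0, "jaw": 80},
    {"offset": [40, 6, -20], "spin": 0, "jaw": 80},
    {"offset": [40, 6, -20], "spin": 0, "jaw": 80},
    {"offset": [40, 6, -18], "spin": 0, "jaw": 80},
    {"offset": [0, 0, 0], "spin": 0, "jaw": 80}
  ]
}}

```text
clock: 5.15
eef_pos: [743.0, 204.7, 535.5]
eef_rot: [3.06, -0.305, 0.408]
wrist_force: [-0.5, 0.1, -0.3]
finger_gap: 80.0
```

```bash
python3 -c "
from plan import *
tilt(); vec([35*np.cos(.27),35*np.sin(.27),20])"
```

```text
q [ 0.227  0.814  0.235 -0.026  1.779  1.392] pos [743.  204.7 535.5] tz [ 0.307  0.044 -0.951] tilt 0.315 az 0.144 remaining [0.322 0.091] az 0.275
tool vec [39.1  5.5 -8.3]
```

Emit:
{"name": "drive_tool", "arguments": {
  "rows": [
    {"offset": [45, 6, -9], "spin": 0, "jaw": 80},
    {"offset": [45, 6, -9], "spin": 0, "jaw": 80},
    {"offset": [45, 6, -7], "spin": 0, "jaw": 80},
    {"offset": [45, 6, -7], "spin": 0, "jaw": 80},
    {"offset": [45, 6, -5], "spin": 0, "jaw": 80},
    {"offset": [45, 6, -3], "spin": 0, "jaw": 80},
    {"offset": [0, 0, 0], "spin": 0, "jaw": 80}
  ]
}}

```text
clock: 5.85
eef_pos: [773.1, 213.5, 537.1]
eef_rot: [3.033, -0.462, 0.425]
wrist_force: [0.3, -0.4, 0.8]
finger_gap: 80.2
```

```bash
python3 -c "
from plan import *
tilt(); vec([35*np.cos(.27),35*np.sin(.27),20])"
```

```text
q [ 0.228  0.825  0.236 -0.02   1.607  1.394] pos [773.1 213.5 537.1] tz [ 0.448  0.084 -0.89 ] tilt 0.474 az 0.184 remaining [0.18  0.052] az 0.279
tool vec [39.9  5.6 -1.9]
```

Emit:
{"name": "drive_tool", "arguments": {
  "rows": [
    {"offset": [45, 6, -2], "spin": 0, "jaw": 80},
    {"offset": [45, 6, -2], "spin": 0, "jaw": 80},
    {"offset": [45, 6, 0], "spin": 0, "jaw": 80},
    {"offset": [45, 6, 0], "spin": 0, "jaw": 80},
    {"offset": [45, 6, 2], "spin": 0, "jaw": 80},
    {"offset": [45, 6, 2], "spin": 0, "jaw": 80},
    {"offset": [45, 6, 4], "spin": 0, "jaw": 80},
    {"offset": [0, 0, 0], "spin": 0, "jaw": 80}
  ]
}}

```text
clock: 6.65
eef_pos: [804.5, 222.7, 546.8]
eef_rot: [2.992, -0.648, 0.453]
wrist_force: [0.2, 1.0, -0.1]
finger_gap: 79.9
```

```bash
python3 -c "
from plan import *
tilt(); vec([35*np.cos(.27),35*np.sin(.27),20])"
```

```text
q [ 0.229  0.836  0.236 -0.012  1.407  1.395] pos [804.5 222.7 546.8] tz [ 0.602  0.127 -0.789] tilt 0.662 az 0.209 remaining [0.027 0.008] az 0.283
tool vec [39.5  5.6  5.7]
```

Emit:
{"name": "drive_tool", "arguments": {
  "rows": [
    {"offset": [45, 6, 6], "spin": 0, "jaw": 80},
    {"offset": [25, 3, 4], "spin": 0, "jaw": 80},
    {"offset": [0, 0, 0], "spin": 0, "jaw": 80}
  ]
}}

```text
clock: 6.95
eef_pos: [811.7, 225.2, 548.1]
eef_rot: [2.982, -0.688, 0.461]
wrist_force: [-0.4, -0.2, 1.6]
finger_gap: 79.9
```

```bash
python3 -c "
from plan import *
tilt()
s=manip.read_state(); R=Ro.from_euler('xyz',s['eef_rot']).as_matrix(); print(np.round(R,3))
# spin so that tool y is along stop -y : y_t dir
ys=np.array([-np.sin(.212),np.cos(.212),0]); y=R.T@ys; print('spin to make y || -ys', np.degrees(np.arctan2(-(-y[0]),-y[1])))"
```

```text
q [ 0.229  0.841  0.236 -0.011  1.362  1.395] pos [811.7 225.2 548.1] tz [ 0.632  0.137 -0.763] tilt 0.704 az 0.213 remaining [-0.004 -0.001] az -2.809
[[ 0.692  0.349  0.632]
 [ 0.344 -0.929  0.137]
 [ 0.635  0.123 -0.763]]
spin to make y || -ys 10.968402564000247
```

```bash
cat > kin.py <<'E'
import numpy as np
from scipy.optimize import least_squares
D=np.array([[.3005,1.5216,1.3207,550,302.1],[.9971,.2358,1.8128,809.5,388.5],[.7759,.5840,1.6873,760.5,405],[.83,.414,1.806,766.4,439.5],[.857,.235,1.86,770.1,498.6],[.814,.235,1.779,770.7,535.5],[.825,.236,1.607,802.1,537.1],[.836,.236,1.407,834.7,546.8],[.841,.236,1.362,842.4,548.1]])
def fk(p,a,b,c):
    s1,s2,s3=a,a+b,a+b+c
    return np.array([p[0]+p[1]*np.sin(s1)+p[2]*np.sin(s2)+p[3]*np.cos(s2)+p[4]*np.sin(s3), p[5]+p[1]*np.cos(s1)+p[2]*np.cos(s2)-p[3]*np.sin(s2)+p[4]*np.cos(s3)])
f=least_squares(lambda p:np.r_[(fk(p,*D[:,:3].T)-D[:,3:].T).ravel(),.005*(p-[0,400,350,0,250,300])],[0,400,350,0,250,300])
p=f.x
def ik(r,z,t):
    s3=np.pi-t; out=[]
    for q0 in([.3,1.5],[-.3,2.2],[.8,.8],[0,1.2]):
        g=least_squares(lambda q:fk(p,q[0],q[1],s3-q[0]-q[1])-[r,z],q0)
        if g.cost<1: out.append(tuple(np.round([*g.x,s3-g.x.sum()],2)))
    return sorted(set(out))
if __name__=="__main__":
    print(np.round(p,1),np.abs(f.fun[:18]).max())
    print("push start",ik(361,86,.704),"push end",ik(400,86,.704))
    print("hub",ik(520,180,.704))
E
python3 kin.py
```

```text
[  0.5 424.6 447.9  39.6 173.8 220. ] 0.42387485948859194
push start [(np.float64(0.2), np.float64(2.48), np.float64(-0.24))] push end [(np.float64(0.26), np.float64(2.39), np.float64(-0.21))]
hub [(np.float64(0.22), np.float64(2.06), np.float64(0.16))]
```

```bash
python3 - <<'E'
from kin import *
for t in(.1,.2,.3,.4,.5,.6,.7):
    for nm,(x,y) in dict(start=(422,19),end=(480,48)).items():
        r=np.hypot(x-97*np.sin(t)*.98,y-97*np.sin(t)*.2); print(t,nm,round(r),ik(r,12+97*np.cos(t),t))
for r in(300,350,400,450):
    for z in (200,300,400): print(r,z,ik(r,z,.704),ik(r,z,.4))
for d in(72,78): print("hub",ik(np.hypot(563.9-d*.63,66.3-d*.137),115.2+d*.766,.7))
E
```

```text
0.1 start 413 [(np.float64(0.26), np.float64(2.11), np.float64(0.67))]
0.1 end 473 [(np.float64(0.37), np.float64(1.95), np.float64(0.72))]
0.2 start 403 [(np.float64(0.22), np.float64(2.17), np.float64(0.54))]
0.2 end 463 [(np.float64(0.33), np.float64(2.02), np.float64(0.59))]
0.3 start 394 [(np.float64(0.19), np.float64(2.24), np.float64(0.41))]
0.3 end 454 [(np.float64(0.3), np.float64(2.09), np.float64(0.45))]
0.4 start 385 [(np.float64(0.17), np.float64(2.31), np.float64(0.26))]
0.4 end 445 [(np.float64(0.28), np.float64(2.16), np.float64(0.3))]
0.5 start 377 [(np.float64(0.16), np.float64(2.37), np.float64(0.11))]
0.5 end 436 [(np.float64(0.27), np.float64(2.22), np.float64(0.15))]
0.6 start 368 [(np.float64(0.17), np.float64(2.43), np.float64(-0.05))]
0.6 end 428 [(np.float64(0.27), np.float64(2.28), np.float64(-0.01))]
0.7 start 361 [(np.float64(0.19), np.float64(2.48), np.float64(-0.23))]
0.7 end 420 [(np.float64(0.29), np.float64(2.34), np.float64(-0.18))]
300 200 [(np.float64(-0.4), np.float64(2.55), np.float64(0.29))] [(np.float64(-0.32), np.float64(2.43), np.float64(0.6
[... 781 characters left out ...]
4(2.21), np.float64(0.51))] [(np.float64(-0.19), np.float64(2.08), np.float64(0.86))]
400 400 [(np.float64(-0.37), np.float64(2.04), np.float64(0.77))] [(np.float64(-0.27), np.float64(1.91), np.float64(1.1))]
450 200 [(np.float64(0.03), np.float64(2.22), np.float64(0.19))] [(np.float64(0.08), np.float64(2.09), np.float64(0.58))]
450 300 [(np.float64(-0.15), np.float64(2.11), np.float64(0.48))] [(np.float64(-0.07), np.float64(1.97), np.float64(0.84))]
450 400 [(np.float64(-0.24), np.float64(1.95), np.float64(0.73))] [(np.float64(-0.14), np.float64(1.81), np.float64(1.08))]
hub [(np.float64(0.24), np.float64(2.06), np.float64(0.14))]
hub [(np.float64(0.23), np.float64(2.07), np.float64(0.15))]
```

```bash
python3 -c "
from plan import *
go([321,75,290]);go([390,97,300])"
```

```text
tool-frame shift [-555.   -63.2 -134. ] 
tool-frame shift [-493.3  -58.4  -95. ]
```

Emit:
{"name": "drive_tool", "arguments": {
  "rows": [
    {"offset": [-39.6, -4.5, -9.6], "spin": 0, "jaw": 60},
    {"offset": [-39.6, -4.5, -9.6], "spin": 0, "jaw": 60},
    {"offset": [-39.6, -4.5, -9.6], "spin": 0, "jaw": 60},
    {"offset": [-39.6, -4.5, -9.6], "spin": 0, "jaw": 60},
    {"offset": [-39.6, -4.5, -9.6], "spin": 0, "jaw": 60},
    {"offset": [-39.6, -4.5, -9.6], "spin": 0, "jaw": 60},
    {"offset": [-39.6, -4.5, -9.6], "spin": 0, "jaw": 60},
    {"offset": [-39.6, -4.5, -9.6], "spin": 0, "jaw": 60},
    {"offset": [-39.6, -4.5, -9.6], "spin": 0, "jaw": 60},
    {"offset": [-39.6, -4.5, -9.6], "spin": 0, "jaw": 60},
    {"offset": [-39.6, -4.5, -9.6], "spin": 0, "jaw": 60},
    {"offset": [-39.6, -4.5, -9.6], "spin": 0, "jaw": 60},
    {"offset": [-39.6, -4.5, -9.6], "spin": 0, "jaw": 60},
    {"offset": [-39.6, -4.5, -9.6], "spin": 0, "jaw": 60}
  ]
}}

```text
clock: 8.35
eef_pos: [369.0, 89.0, 317.6]
eef_rot: [2.982, -0.688, 0.461]
wrist_force: [0.5, -0.4, 0.6]
finger_gap: 60.0
```

```bash
python3 -c "
from plan import *
tilt(); go([250,57,250])"
```

```text
q [ 0.11  -0.367  2.228  0.121  0.582  1.199] pos [369.   89.  317.6] tz [ 0.633  0.137 -0.762] tilt 0.704 az 0.213 remaining [-0.004 -0.001] az -2.825
tool-frame shift [-136.2  -20.1  -28.1]
```

Emit:
{"name": "drive_tool", "arguments": {
  "rows": [
    {"offset": [-34, -5, -7], "spin": 0, "jaw": 60},
    {"offset": [-34, -5, -7], "spin": 0, "jaw": 60},
    {"offset": [-34, -5, -7], "spin": 0, "jaw": 60},
    {"offset": [-34, -5, -7], "spin": 0, "jaw": 60},
    {"offset": [0, 0, 0], "spin": 0, "jaw": 60}
  ]
}}

```text
clock: 8.85
eef_pos: [260.9, 59.2, 263.2]
eef_rot: [2.981, -0.684, 0.461]
wrist_force: [1.1, -0.2, 0.3]
finger_gap: 60.0
```

```bash
python3 -c "
from plan import *
tilt();vec([-40,-9,0])"
```

```text
q [-0.005 -0.696  2.518  0.231  0.643  1.026] pos [260.9  59.2 263.2] tz [ 0.63   0.134 -0.765] tilt 0.700 az 0.210 remaining [-0.002  0.001] az 2.558
tool vec [-30.9  -5.6 -26.4]
```

Emit:
{"name": "drive_tool", "arguments": {
  "rows": [
    {"offset": [-42, -7, -5], "spin": 0, "jaw": 60},
    {"offset": [-42, -7, -5], "spin": 0, "jaw": 60},
    {"offset": [-42, -7, -5], "spin": 0, "jaw": 60},
    {"offset": [0, 0, 0], "spin": 0, "jaw": 60}
  ]
}}

```text
clock: 9.25
eef_pos: [234.7, 51.3, 267.3]
eef_rot: [3.006, -0.607, 0.446]
wrist_force: [-0.4, -0.3, 0.5]
finger_gap: 59.8
```

```bash
python3 -c "
from plan import *
tilt();vec([-40,-9,0])"
```

```text
q [-0.047 -0.788  2.519  0.205  0.816  1.025] pos [234.7  51.3 267.3] tz [ 0.568  0.122 -0.814] tilt 0.620 az 0.211 remaining [0.06  0.014] az 0.223
tool vec [-32.8  -6.  -23.8]
```

Emit:
{"name": "drive_tool", "arguments": {
  "rows": [
    {"offset": [-42, -7, -5], "spin": 0, "jaw": 60},
    {"offset": [-42, -7, -5], "spin": 0, "jaw": 60},
    {"offset": [-42, -7, -5], "spin": 0, "jaw": 60},
    {"offset": [-42, -7, -5], "spin": 0, "jaw": 60},
    {"offset": [0, 0, 0], "spin": 0, "jaw": 60}
  ]
}}

```text
clock: 9.75
eef_pos: [221.5, 39.9, 258.0]
eef_rot: [3.035, -0.508, 0.431]
wrist_force: [-0.1, -0.2, 0.5]
finger_gap: 60.2
```

```bash
python3 -c "
from plan import *
tilt();vec([-40,-9,0])"
```

```text
q [-0.111 -0.789  2.519  0.2    0.926  0.976] pos [221.5  39.9 258. ] tz [ 0.484  0.106 -0.869] tilt 0.518 az 0.215 remaining [0.145 0.029] az 0.201
tool vec [-35.   -6.4 -20.3]
```

Emit:
{"name": "drive_tool", "arguments": {
  "rows": [
    {"offset": [-42, -7, -5], "spin": 0, "jaw": 60},
    {"offset": [-42, -7, -5], "spin": 0, "jaw": 60},
    {"offset": [-42, -7, -5], "spin": 0, "jaw": 60},
    {"offset": [-42, -7, -5], "spin": 0, "jaw": 60},
    {"offset": [0, 0, 0], "spin": 0, "jaw": 60}
  ]
}}

```text
clock: 10.25
eef_pos: [207.4, 5.7, 250.4]
eef_rot: [3.074, -0.416, 0.419]
wrist_force: [0.2, 0.4, -0.2]
finger_gap: 59.9
```

```bash
cat >> plan.py <<'E'
S=np.array([573.3,68.3]); YS=.212
def tips(jaw=60):
    s=manip.read_state(); R=Ro.from_euler("xyz",s["eef_rot"]).as_matrix(); p=np.array(s["eef_pos"])
    for sg in(-1,1):
        t=p+R@np.array([8,sg*(jaw/2+6),97]); print("lead corner",sg,np.round(t,1))
    yt=-R[:,1]; print("line yaw %.3f"%np.arctan2(-yt[0],yt[1]))
def goto_lead(xy,zc,frm=None):
    s=manip.read_state(); R=Ro.from_euler("xyz",s["eef_rot"]).as_matrix()
    tcp=np.array([*xy,zc])-R@np.array([0,0,97]); tcp[:2]-=R[:2,0]*8
    print("target tcp",np.round(tcp,1)); go(tcp)
E
python3 -c "
from plan import *
tilt();tips()
d=np.array([np.cos(.43),np.sin(.43)])
goto_lead(np.array([446,28])-25*d,60);goto_lead(np.array([446,28])-25*d,12)"
```

```text
q [-0.353 -0.789  2.519  0.269  1.074  0.724] pos [207.4   5.7 250.4] tz [ 0.396  0.103 -0.913] tilt 0.421 az 0.255 remaining [0.233 0.032] az 0.138
lead corner -1 [238.7  51.9 163. ]
lead corner 1 [266.2 -14.5 167.4]
line yaw 0.392
target tcp [378.2   4.6 148.5]
tool-frame shift [101.1  59.9 160.5] 
target tcp [378.2   4.6 100.5]
tool-frame shift [ 81.7  57.  204.3]
```

Emit:
{"name": "drive_tool", "arguments": {
  "rows": [
    {"offset": [20.2, 12, 32.1], "spin": 0, "jaw": 60},
    {"offset": [20.2, 12, 32.1], "spin": 0, "jaw": 60},
    {"offset": [20.2, 12, 32.1], "spin": 0, "jaw": 60},
    {"offset": [20.2, 12, 32.1], "spin": 0, "jaw": 60},
    {"offset": [20.2, 12, 32.1], "spin": 0, "jaw": 60},
    {"offset": [0, 0, 0], "spin": 0, "jaw": 60},
    {"offset": [-6.5, -1, 14.6], "spin": 0, "jaw": 60},
    {"offset": [-6.5, -1, 14.6], "spin": 0, "jaw": 60},
    {"offset": [0, 0, 0], "spin": 0, "jaw": 60}
  ]
}}

```text
clock: 11.15
eef_pos: [364.9, 6.5, 124.7]
eef_rot: [3.077, -0.416, 0.422]
wrist_force: [-0.1, 0.9, -0.8]
finger_gap: 59.8
```

```bash
python3 -c "
from plan import *
tilt();tips()
d=np.array([np.cos(.43),np.sin(.43)])
goto_lead(np.array([446,28])-25*d,12)
c=cam('top');cv2.imwrite('pics/p1.png',cv2.resize(c['color'][120:300,230:400],(755,800),interpolation=2)[:600])"
```

```text
q [-0.164  0.065  2.35   0.475  0.379  0.586] pos [364.9   6.5 124.7] tz [ 0.395  0.106 -0.913] tilt 0.421 az 0.263 remaining [0.234 0.029] az 0.124
lead corner -1 [396.   52.9  37.2]
lead corner 1 [423.7 -13.4  41.5]
line yaw 0.396
target tcp [378.3   4.3 100.5]
tool-frame shift [ 0.6  5.7 27.1]
```

View pics/p1.png

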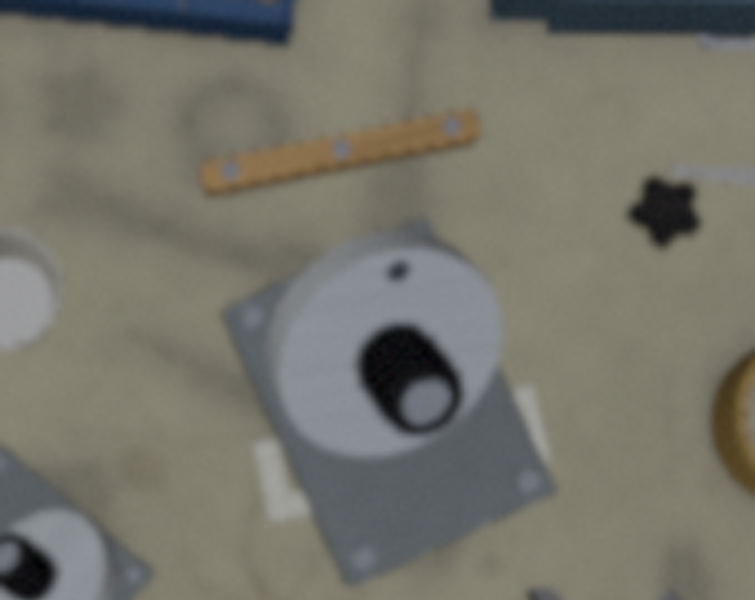

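```bash
cat >> plan.py <<'E'
def path(leads,zc,spins,R=None,p=None,off=(8,0,97)):
    s=manip.read_state(); R=Ro.from_euler("xyz",s["eef_rot"]).as_matrix() if R is None else R; p=np.array(s["eef_pos"]) if p is None else p
    off=np.array(off,float)
    for L,sp in zip(leads,spins):
        R2=R@Ro.from_euler("z",sp,degrees=True).as_matrix()
        t=np.array([*L,zc])-R2[:,2]*off[2]; t[:2]-=R2[:2,0]*off[0]
        print('{"offset": %s, "spin": %.2f, "jaw": 60},'%([float(v) for v in np.round(R.T@(t-p),1)],sp)); p=t; R=R2
E
python3 - <<'E'
from plan import *
a=np.array([446,28.]);b=np.array([485.3,49.4]);d=np.array([np.cos(.43),np.sin(.43)])
L=[a-25*d,a-15*d,a-5*d]; n=9
ang=[.6-.2*i/n for i in range(n)]; st=np.array([[np.cos(x),np.sin(x)] for x in ang]); st*=np.linalg.norm(b-a)/np.linalg.norm(st.sum(0))
# rotate so it ends in b
e=st.sum(0); r=np.arctan2(*(b-a)[::-1])-np.arctan2(*e[::-1]); M=np.array([[np.cos(r),-np.sin(r)],[np.sin(r),np.cos(r)]]); st=st@M.T
pts=a+np.cumsum(st,0); L+=list(pts)
path(L,12,[0,0,0]+[1.25]*9); print(L[-1])
E
```

```text
{"offset": [-0.2, 5.3, 27.8], "spin": 0.00, "jaw": 60},
{"offset": [9.1, -0.3, 4.0], "spin": 0.00, "jaw": 60},
{"offset": [9.1, -0.3, 4.0], "spin": 0.00, "jaw": 60},
{"offset": [9.1, -1.3, 3.9], "spin": 1.25, "jaw": 60},
{"offset": [4.5, -1.1, 1.9], "spin": 1.25, "jaw": 60},
{"offset": [4.5, -1.1, 2.0], "spin": 1.25, "jaw": 60},
{"offset": [4.5, -1.1, 2.0], "spin": 1.25, "jaw": 60},
{"offset": [4.5, -1.1, 2.0], "spin": 1.25, "jaw": 60},
{"offset": [4.5, -1.1, 2.0], "spin": 1.25, "jaw": 60},
{"offset": [4.5, -1.1, 2.0], "spin": 1.25, "jaw": 60},
{"offset": [4.5, -1.0, 2.0], "spin": 1.25, "jaw": 60},
{"offset": [4.5, -1.0, 2.0], "spin": 1.25, "jaw": 60},
[485.3  49.4]
```

Emit:
{"name": "drive_tool", "arguments": {
  "rows": [
    {"offset": [-0.1, 2.7, 14], "spin": 0, "jaw": 60},
    {"offset": [-0.1, 2.7, 13.8], "spin": 0, "jaw": 60},
    {"offset": [0, 0, 0], "spin": 0, "jaw": 60},
    {"offset": [9.1, -0.3, 4.0], "spin": 0, "jaw": 60},
    {"offset": [4.5, -0.1, 2.0], "spin": 0, "jaw": 60},
    {"offset": [0, 0, 0], "spin": 0, "jaw": 60}
  ]
}}

```text
clock: 11.8
eef_pos: [392.7, 10.0, 101.2]
eef_rot: [3.075, -0.419, 0.423]
wrist_force: [-0.5, -0.2, -0.5]
finger_gap: 59.9
```

```bash
python3 -c "
from plan import *
tilt();tips()"
```

```text
q [-0.139  0.189  2.293  0.551  0.31   0.525] pos [392.7  10.  101.2] tz [ 0.397  0.106 -0.912] tilt 0.424 az 0.260 remaining [0.231 0.03 ] az 0.127
lead corner -1 [424.   56.4  13.9]
lead corner 1 [451.7  -9.9  18.3]
line yaw 0.396
```

Tips sit about 10 mm from the face, clear of the table, with heights as planned. Pushing along the arc.

Emit:
{"name": "drive_tool", "arguments": {
  "rows": [
    {"offset": [4.5, -0.2, 2.0], "spin": 0, "jaw": 60},
    {"offset": [4.5, -0.6, 1.9], "spin": 0, "jaw": 60},
    {"offset": [4.5, -0.6, 1.9], "spin": 1.25, "jaw": 60},
    {"offset": [4.5, -1.1, 1.9], "spin": 1.25, "jaw": 60},
    {"offset": [4.5, -1.1, 2.0], "spin": 1.25, "jaw": 60},
    {"offset": [4.5, -1.1, 2.0], "spin": 1.25, "jaw": 60},
    {"offset": [4.5, -1.1, 2.0], "spin": 1.25, "jaw": 60},
    {"offset": [4.5, -1.1, 2.0], "spin": 1.25, "jaw": 60},
    {"offset": [4.5, -1.1, 2.0], "spin": 1.25, "jaw": 60},
    {"offset": [4.5, -1.0, 2.0], "spin": 1.25, "jaw": 60},
    {"offset": [0, 0, 0], "spin": 0, "jaw": 60}
  ]
}}

```text
clock: 12.9
eef_pos: [435.4, 34.9, 100.0]
eef_rot: [-3.129, -0.421, 0.231]
wrist_force: [-0.8, -0.0, -1.0]
finger_gap: 59.8
```

```bash
python3 -c "
from plan import *
from meas import *
tilt();tips()
c=cam('top');W=cloud(c);x=stand_pose(c,W,[560,66,.25]);print(x);x=x[0];print('in S',local(x[:2],[573.3,68.3,.212]),x[2]-.212)
cv2.imwrite('pics/p2.png',cv2.resize(c['color'][130:260,240:380],(646,600),interpolation=2))"
```

```text
q [-0.055  0.27   2.184  0.428  0.312  0.899] pos [435.4  34.9 100. ] tz [ 0.395  0.106 -0.913] tilt 0.421 az 0.262 remaining [0.234 0.029] az 0.125
lead corner -1 [472.4  81.9  15.1]
lead corner 1 [489.3  11.9  14.3]
line yaw 0.236
(array([5.68064673e+02, 7.21466939e+01, 2.74768866e-01]), np.float64(56.65454070814679), np.int64(1655))
in S [-4.30871444  4.86216846] 0.06276886635664078
```

View pics/p2.png

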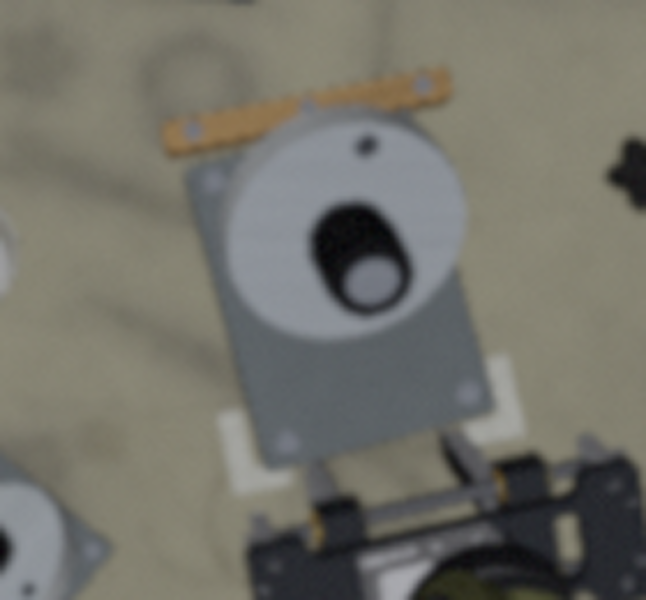

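```bash
python3 -c "
from plan import *
vec([2*np.cos(.212),2*np.sin(.212),0]);vec([-20*np.sin(.212),20*np.cos(.212),0])"
```

```text
tool vec [1.8 0.1 0.8]
tool vec [  0.4 -20.    0.4]
```

Emit:
{"name": "drive_tool", "arguments": {
  "rows": [
    {"offset": [1.8, 0.1, 0.8], "spin": 0.75, "jaw": 60},
    {"offset": [1.8, 0.1, 0.8], "spin": 0.75, "jaw": 60},
    {"offset": [1.8, 0.1, 0.8], "spin": 0, "jaw": 60},
    {"offset": [0, 0, 0], "spin": 0, "jaw": 60}
  ]
}}

```text
clock: 13.35
eef_pos: [439.0, 36.1, 99.3]
eef_rot: [-3.115, -0.415, 0.204]
wrist_force: [-25.4, -2.0, 15.3]
finger_gap: 60.1
```

Emit:
{"name": "drive_tool", "arguments": {
  "rows": [
    {"offset": [0.9, 0, 0.4], "spin": 0, "jaw": 60},
    {"offset": [0.9, 0, 0.4], "spin": 0, "jaw": 60},
    {"offset": [0, 0, 0], "spin": 0, "jaw": 60}
  ]
}}

```text
clock: 13.65
eef_pos: [439.9, 36.6, 99.1]
eef_rot: [-3.114, -0.413, 0.204]
wrist_force: [-40.3, -4.3, 29.1]
finger_gap: 60.0
```

Emit:
{"name": "drive_tool", "arguments": {
  "rows": [
    {"offset": [-9, -0.5, -4], "spin": 0, "jaw": 60},
    {"offset": [-9, -0.5, -4], "spin": 0, "jaw": 60},
    {"offset": [-18, -1, -8], "spin": 0, "jaw": 30},
    {"offset": [0, 0, 0], "spin": 0, "jaw": 0},
    {"offset": [0, 0, 0], "spin": 0, "jaw": 0}
  ]
}}

```text
clock: 14.15
eef_pos: [405.0, 29.5, 100.7]
eef_rot: [-3.118, -0.423, 0.202]
wrist_force: [-0.6, -0.6, 0.5]
finger_gap: 39.6
```

```bash
python3 -c "
from plan import *
from meas import *
tilt();tips(0)
c=cam('top');W=cloud(c);x=stand_pose(c,W,[570,68,.22]);print(x);x=x[0];print('in S',local(x[:2],[573.3,68.3,.212]),x[2]-.212)
cv2.imwrite('pics/p3.png',cv2.resize(c['color'][130:260,240:380],(646,600),interpolation=2))"
```

```text
q [-0.076  0.213  2.262  0.48   0.296  0.853] pos [405.   29.5 100.7] tz [ 0.397  0.105 -0.912] tilt 0.424 az 0.258 remaining [0.231 0.03 ] az 0.130
lead corner -1 [449.5  47.   15.7]
lead corner 1 [452.   35.3  15.4]
line yaw 0.212
(array([5.70515759e+02, 7.23458142e+01, 2.57891923e-01]), np.float64(38.70242002512825), np.int64(1641))
in S [-1.87060563  4.54108429] 0.04589192296546704
```

View pics/p3.png

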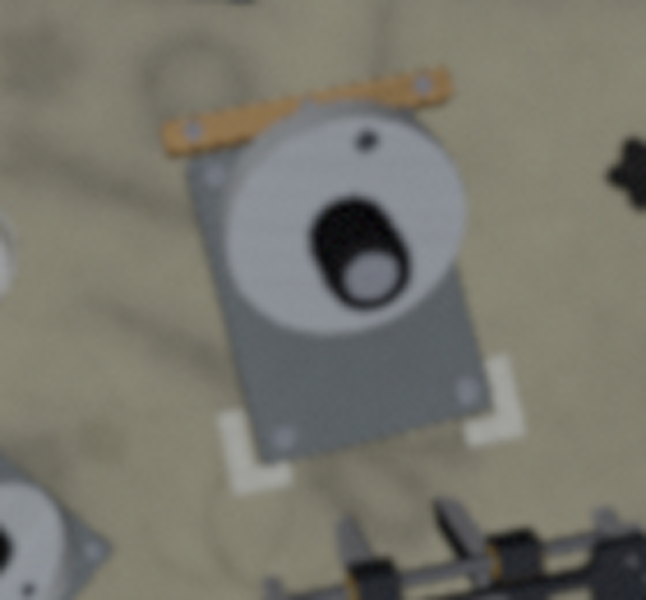

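```bash
python3 - <<'E'
from plan import *
from meas import *
c=cam('top'); col=c["color"].astype(float)
def samp(xl,ys,z,g=(573.3,68.3,.212)):
    cc,ss=np.cos(g[2]),np.sin(g[2]); P=np.array([[g[0]+cc*xl-ss*y,g[1]+ss*xl+cc*y,z] for y in ys]); q=proj(c,P).astype(np.float32)
    return cv2.remap(c["color"],q[:,0].reshape(1,-1),q[:,1].reshape(1,-1),cv2.INTER_LINEAR)[0].astype(int)
for xl in(-80,-72):
  for nm,z,ys in(("L",0,range(84,50,-2)),("R",0,range(-84,-50,2)),("Ltop",25,range(70,48,-2)),("Rtop",25,range(-70,-48,2))):
    v=samp(xl,ys,z); print(xl,nm,[(y,int(a.mean()),int(a[2]-a[0])) for y,a in zip(ys,v)])
ys=list(range(-84,-66,2))+list(range(66,86,2)); print("stop",[(y,int(a[2]-a[0])) for y,a in zip(ys,samp(78.5,ys,25))])
E
```

```text
-80 L [(84, 124, 18), (82, 124, 19), (80, 125, 18), (78, 129, 15), (76, 139, 11), (74, 151, 6), (72, 157, 6), (70, 159, 5), (68, 159, 4), (66, 155, 6), (64, 145, 8), (62, 129, 12), (60, 109, 7), (58, 97, 0), (56, 94, -6), (54, 97, -9), (52, 101, -11)]
-80 R [(-84, 125, 18), (-82, 125, 19), (-80, 127, 17), (-78, 134, 13), (-76, 147, 8), (-74, 155, 5), (-72, 159, 4), (-70, 159, 4), (-68, 155, 4), (-66, 143, 3), (-64, 123, 0), (-62, 105, -4), (-60, 99, -9), (-58, 102, -10), (-56, 107, -11), (-54, 113, -12), (-52, 117, -12)]
-80 Ltop [(70, 159, 5), (68, 156, 5), (66, 147, 8), (64, 131, 11), (62, 111, 8), (60, 97, 2), (58, 94, -6), (56, 97, -9), (54, 101, -11), (52, 109, -11), (50, 115, -13)]
-80 Rtop [(-70, 150, 7), (-68, 157, 4), (-66, 160, 4), (-64, 158, 4), (-62, 150, 3), (-60, 132, 2), (-58, 112, -3), (-56, 101, -7), (-54, 101, -10), (-52, 106, -12), (-50, 113, -12)]
-72 L [(84, 125, 19), (82, 125, 19), (80, 126, 18), (78, 131, 14), (76, 139, 10), (74, 149, 7), (72, 156, 5), (70, 157, 4), (68, 156, 4), (66, 152, 6), (64, 143, 8), (62, 127, 10), (60, 107, 7), (58, 95, 0), (56, 95, -8)
[... 159 characters left out ...]
, (-68, 155, 4), (-66, 143, 3), (-64, 122, 1), (-62, 105, -4), (-60, 100, -7), (-58, 104, -11), (-56, 110, -12), (-54, 114, -13), (-52, 116, -12)]
-72 Ltop [(70, 156, 5), (68, 153, 6), (66, 145, 8), (64, 129, 10), (62, 109, 7), (60, 96, 0), (58, 95, -7), (56, 96, -10), (54, 97, -10), (52, 97, -9), (50, 98, -10)]
-72 Rtop [(-70, 150, 6), (-68, 155, 5), (-66, 157, 4), (-64, 156, 4), (-62, 149, 3), (-60, 132, 2), (-58, 112, -1), (-56, 98, -6), (-54, 101, -10), (-52, 106, -12), (-50, 110, -13)]
stop [(-84, 19), (-82, 18), (-80, 18), (-78, 22), (-76, 31), (-74, 45), (-72, 56), (-70, 57), (-68, 52), (66, 52), (68, 61), (70, 63), (72, 59), (74, 46), (76, 32), (78, 20), (80, 16), (82, 15), (84, 16)]
```

```bash
python3 -c "
from plan import *
go([375,25,330])
s=manip.read_state(); go([760,100,530],frm=([375,25,330],s['eef_rot']))"
```

```text
tool-frame shift [  66.3   -6.7 -221.7] 
tool-frame shift [439.7   3.5 -21.6]
```

Emit:
{"name": "drive_tool", "arguments": {
  "rows": [
    {"offset": [13.3, -1.3, -44.3], "spin": 0, "jaw": 80},
    {"offset": [13.3, -1.3, -44.3], "spin": 0, "jaw": 80},
    {"offset": [13.3, -1.3, -44.3], "spin": 0, "jaw": 80},
    {"offset": [13.3, -1.3, -44.3], "spin": 0, "jaw": 80},
    {"offset": [13.3, -1.3, -44.3], "spin": 0, "jaw": 80},
    {"offset": [0, 0, 0], "spin": 0, "jaw": 80},
    {"offset": [44, 0.4, -2.2], "spin": 0, "jaw": 80},
    {"offset": [44, 0.4, -2.2], "spin": 0, "jaw": 80},
    {"offset": [44, 0.4, -2.2], "spin": 0, "jaw": 80},
    {"offset": [44, 0.4, -2.2], "spin": 0, "jaw": 80},
    {"offset": [44, 0.4, -2.2], "spin": 0, "jaw": 80},
    {"offset": [44, 0.4, -2.2], "spin": 0, "jaw": 80},
    {"offset": [44, 0.4, -2.2], "spin": 0, "jaw": 80},
    {"offset": [44, 0.4, -2.2], "spin": 0, "jaw": 80},
    {"offset": [44, 0.4, -2.2], "spin": 0, "jaw": 80},
    {"offset": [44, 0.4, -2.2], "spin": 0, "jaw": 80},
    {"offset": [0, 0, 0], "spin": 0, "jaw": 80}
  ]
}}

```text
clock: 15.95
eef_pos: [746.2, 96.4, 518.7]
eef_rot: [-3.118, -0.421, 0.203]
wrist_force: [-0.1, 0.1, -0.5]
finger_gap: 80.3
```

```bash
python3 -c "
from plan import *
tilt();vec([42*np.cos(.13),42*np.sin(.13),15])"
```

```text
q [0.061 0.617 0.616 0.082 1.495 1.435] pos [746.2  96.4 518.7] tz [ 0.395  0.106 -0.913] tilt 0.421 az 0.261 remaining [0.233 0.03 ] az 0.126
tool vec [44.4  3.1  3.3]
```

Emit:
{"name": "drive_tool", "arguments": {
  "rows": [
    {"offset": [45, 3, -10], "spin": 0, "jaw": 80},
    {"offset": [45, 3, 0], "spin": 0, "jaw": 80},
    {"offset": [45, 3, 0], "spin": 0, "jaw": 80},
    {"offset": [45, 3, 0], "spin": 0, "jaw": 80},
    {"offset": [45, 3, 0], "spin": 0, "jaw": 80},
    {"offset": [45, 3, 0], "spin": 0, "jaw": 80},
    {"offset": [45, 3, 0], "spin": 0, "jaw": 80},
    {"offset": [45, 3, 0], "spin": 0, "jaw": 80},
    {"offset": [45, 3, 0], "spin": 0, "jaw": 80},
    {"offset": [0, 0, 0], "spin": 0, "jaw": 80}
  ]
}}

```text
clock: 16.95
eef_pos: [820.4, 107.3, 544.9]
eef_rot: [-3.129, -0.621, 0.199]
wrist_force: [0.6, 0.0, -0.0]
finger_gap: 80.2
```

```bash
python3 -c "
from plan import *
tilt();vec([42*np.cos(.13),42*np.sin(.13),15])"
```

```text
q [0.067 0.833 0.236 0.089 1.457 1.453] pos [820.4 107.3 544.9] tz [ 0.568  0.127 -0.813] tilt 0.621 az 0.220 remaining [0.06  0.008] az 0.137
tool vec [42.8  3.  12.2]
```

Emit:
{"name": "drive_tool", "arguments": {
  "rows": [
    {"offset": [45, 3, 2], "spin": 0, "jaw": 80},
    {"offset": [45, 3, 4], "spin": 0, "jaw": 80},
    {"offset": [38, 3, 5], "spin": 0, "jaw": 80},
    {"offset": [0, 0, 0], "spin": 0, "jaw": 80}
  ]
}}

```text
clock: 17.35
eef_pos: [832.7, 108.6, 549.5]
eef_rot: [-3.134, -0.696, 0.198]
wrist_force: [0.0, 0.3, 0.0]
finger_gap: 79.9
```

```bash
cat >> plan.py <<'E'
HUB=np.array([S[0]-9.6*np.cos(YS),S[1]-9.6*np.sin(YS),115.2]); AX=np.array([-.643*np.cos(YS),-.643*np.sin(YS),.766])
def hubgo(dist):  # grasp point dist mm outward of hub point
    s=manip.read_state(); R=Ro.from_euler("xyz",s["eef_rot"]).as_matrix()
    t=HUB+AX*dist-R[:,2]*78; print("tcp target",np.round(t,1)); go(t)
    rel=R.T@(HUB-np.array(s["eef_pos"])); print("hub in tool",np.round(rel,1), "ang err deg",np.degrees(np.arccos(-AX@R[:,2])))
E
python3 -c "
from plan import *
tilt(); hubgo(85); hubgo(0)
c=cam('side');cv2.imwrite('pics/s1.png',cv2.resize(c['color'][160:320,180:340],(600,600),interpolation=2))
W=cloud(c); x=[S[0],S[1],YS]
t=cam('top'); Wt=cloud(t)
for nm,cc,w in(('side',c,W),('top',t,Wt)):
    q=proj(cc,[HUB,HUB+18*AX]); print(nm,np.round(q,1))
    m=(w[...,2]>95)&(cc['color'].max(2)<75)&(np.linalg.norm(w-HUB,axis=-1)<45); P=w[m]; r=P-HUB; h=r@AX; rad=r-np.outer(h,AX)
    print(m.sum(),'axial',np.percentile(h,[5,50,95]),'radius',np.percentile(np.linalg.norm(rad,axis=1),[10,50,90]),'mean lateral y',(rad@np.array([-np.sin(YS),np.cos(YS),0])).mean())
" 
```

```text
q [0.067 0.838 0.236 0.093 1.378 1.453] pos [832.7 108.6 549.5] tz [ 0.627  0.134 -0.767] tilt 0.696 az 0.210 remaining [0.001 0.002] az 0.910
tcp target [461.6  44.4 240.2]
tool-frame shift [-487.3   -9.9   -4.1] 
hub in tool [-487.1  -10.   158.9] ang err deg nan
tcp target [515.   55.9 175. ]
tool-frame shift [-487.1  -10.    80.9] 
hub in tool [-487.1  -10.   158.9] ang err deg nan
side [[243.3 212.2]
 [238.  207.5]]
300 axial [-17.55307594   3.0415261   19.70549793] radius [15.5288781  17.72406175 19.36814957] mean lateral y -11.843081508226632
top [[319.1 184.7]
 [321.2 189.1]]plan.py:33: RuntimeWarning: invalid value encountered in arccos
  rel=R.T@(HUB-np.array(s["eef_pos"])); print("hub in tool",np.round(rel,1), "ang err deg",np.degrees(np.arccos(-AX@R[:,2])))
Traceback (most recent call last):
IndexError: index -1 is out of bounds for axis 0 with size 0
```

```bash
python3 - <<'E'
from plan import *
from scipy.optimize import least_squares
c=cam('side'); w=cloud(c)
e1=np.array([-np.sin(YS),np.cos(YS),0]); e2=np.cross(AX,e1)
m=(c['color'].max(2)<75)&(np.linalg.norm(w-HUB,axis=-1)<45); r=w[m]-HUB; h=r@AX; k=(h>-15)&(h<14); r=r[k]
f=least_squares(lambda p:np.hypot(r@e1-p[0],r@e2-p[1])-20,[0,0],loss="soft_l1"); print("side cyl centre off (y,slope)",f.x,k.sum(),np.abs(f.fun).mean())
t=cam('top'); wt=cloud(t)
for nm,cc,W in(("side",c,w),("top",t,wt)):
    r=W-HUB; h=r@AX; rad=np.hypot(r@e1,r@e2); br=cc['color'].max(2)
    cap=(h>13)&(h<24)&(rad<22)&(br>90)&(br<200); 
    if cap.any(): print(nm,"cap",cap.sum(),h[cap].mean(),(r@e1)[cap].mean(),(r@e2)[cap].mean())
    face=(np.abs(h+24)<6)&(rad<56)&(rad>25); dot=face&(br<100); print(nm,"face h",np.median(h[face]))
    a=np.arctan2((r@e1),(r@e2))  # angle from up-slope?
    print("e2",np.round(e2,2),"dot",dot.sum(),(r@e1)[dot].mean(),(r@e2)[dot].mean())
    if nm=="top": g=(np.abs(h+24)<8)&(rad<60); print("disc centroid top",(r@e1)[g].mean(),(r@e2)[g].mean(), [np.percentile((r@e1)[g],q) for q in(1,99)])
E
```

```text
side cyl centre off (y,slope) [2.50927299 0.90959671] 197 0.9275196474580596
side cap 85 19.6857551243354 3.454515232959774 1.4739028763529785
side face h -22.994907762704486
e2 [-0.75 -0.16 -0.64] dot 3 -13.172111132049563 -44.76574581541278
top face h -23.15195146725115
e2 [-0.75 -0.16 -0.64] dot 0 nan nan
disc centroid top 43.849335508836354 -6.5453595955643245 [np.float64(30.546839929881706), np.float64(58.391930312570466)]<stdin>:14: RuntimeWarning: Mean of empty slice.
  ret = ret.dtype.type(ret / rcount)
```

Emit:
{"name": "drive_tool", "arguments": {
  "rows": [
    {"offset": [-40.6, -0.8, -0.3], "spin": 5.4, "jaw": 80},
    {"offset": [-40.6, 3, -0.3], "spin": 0, "jaw": 80}
  ]
}}

```text
clock: 17.75
eef_pos: [802.8, 101.8, 522.9]
eef_rot: [-3.094, -0.694, 0.136]
wrist_force: [2.1, 0.2, 1.5]
finger_gap: 79.9
```

```bash
cat >> plan.py <<'E'
E1=np.array([-np.sin(YS),np.cos(YS),0]); HUB=HUB+2.2*E1+1.0*np.cross(AX,E1)+1.0*AX
def dotm():
    s=manip.read_state(); z=Ro.from_euler("xyz",s["eef_rot"]).as_matrix()
    # spin angle: angle of tool y about axis AX measured from up-slope toward +y
    y=-z[:,1]; up=-np.cross(AX,E1); a=np.arctan2(y@E1,y@up)
    print("t %.2f ang %.3f Maxis %.3f  j6eff %.3f F %s q %s gap %.1f rel %s"%(s["clock"],a,np.array(s["moment"])@AX,s["effort"][5],np.round(s["wrist_force"],1),np.round(s["joints"][3:],2),s["finger_gap"],np.round(z.T@(HUB-np.array(s["eef_pos"])),1)))
E
python3 -c "
from plan import *
tilt(); hubgo(85); dotm()"
```

```text
q [0.06  0.658 0.6   0.104 1.196 1.474] pos [802.8 101.8 522.9] tz [ 0.627  0.134 -0.768] tilt 0.696 az 0.211 remaining [0.002 0.001] az 0.429
tcp target [459.8  46.1 240.3]
tool-frame shift [-447.8    8.3   -5.6] 
hub in tool [-447.6    8.3  157.4] ang err deg nan
t 17.75 ang 1.513 Maxis -0.061  j6eff 1.089 F [2.1 0.2 1.5] q [0.1  1.2  1.47] gap 79.9 rel [-447.6    8.3  157.4]plan.py:33: RuntimeWarning: invalid value encountered in arccos
  rel=R.T@(HUB-np.array(s["eef_pos"])); print("hub in tool",np.round(rel,1), "ang err deg",np.degrees(np.arccos(-AX@R[:,2])))
```

Emit:
{"name": "drive_tool", "arguments": {
  "rows": [
    {"offset": [-44.7, 0.8, -0.6], "spin": 0, "jaw": 80},
    {"offset": [-44.7, 0.8, -0.6], "spin": 0, "jaw": 80},
    {"offset": [-44.7, 0.8, -0.6], "spin": 0, "jaw": 80},
    {"offset": [-44.7, 0.8, -0.6], "spin": 0, "jaw": 80},
    {"offset": [-44.7, 0.8, -0.6], "spin": 0, "jaw": 80},
    {"offset": [-44.7, 0.8, -0.6], "spin": 0, "jaw": 80},
    {"offset": [-44.7, 0.8, -0.6], "spin": 0, "jaw": 80},
    {"offset": [-44.7, 0.8, -0.6], "spin": 0, "jaw": 80},
    {"offset": [-44.7, 0.8, -0.6], "spin": 0, "jaw": 80},
    {"offset": [-44.7, 0.8, -0.6], "spin": 0, "jaw": 80},
    {"offset": [0, 0, 0], "spin": 0, "jaw": 80}
  ]
}}

```text
clock: 18.85
eef_pos: [475.4, 48.5, 253.8]
eef_rot: [-3.093, -0.687, 0.138]
wrist_force: [1.1, -1.1, 0.5]
finger_gap: 80.1
```

```bash
python3 -W ignore -c "
from plan import *
tilt(); hubgo(85); dotm()"
```

```text
q [-0.031 -0.003  2.094  0.401  0.407  1.068] pos [475.4  48.5 253.8] tz [ 0.621  0.135 -0.772] tilt 0.689 az 0.214 remaining [0.008 0.   ] az 0.044
tcp target [460.2  46.1 240.7]
tool-frame shift [-20.2   0.3   0.4] 
hub in tool [-19.4   0.3 163.4] ang err deg nan
t 18.85 ang 1.513 Maxis 0.002  j6eff -1.408 F [ 1.1 -1.1  0.5] q [0.4  0.41 1.07] gap 80.1 rel [-19.4   0.3 163.4]
```

Emit:
{"name": "drive_tool", "arguments": {
  "rows": [
    {"offset": [-20, 0.3, 0.4], "spin": 0, "jaw": 80},
    {"offset": [0, 0, 0], "spin": 8.5, "jaw": 80},
    {"offset": [0, 0, 0], "spin": 8.5, "jaw": 80},
    {"offset": [0, 0, 0], "spin": 8.5, "jaw": 80},
    {"offset": [0, 0, 0], "spin": 8.5, "jaw": 80},
    {"offset": [0, 0, 0], "spin": 8.5, "jaw": 80},
    {"offset": [0, 0, 0], "spin": 8.5, "jaw": 80},
    {"offset": [0, 0, 0], "spin": 8.5, "jaw": 80},
    {"offset": [0, 0, 0], "spin": 8.5, "jaw": 80},
    {"offset": [0, 0, 0], "spin": 8.5, "jaw": 80},
    {"offset": [0, 0, 0], "spin": 0, "jaw": 80}
  ]
}}

```text
clock: 19.95
eef_pos: [465.4, 46.4, 245.5]
eef_rot: [-2.452, -0.113, -1.223]
wrist_force: [0.1, 0.8, -0.6]
finger_gap: 79.8
```

```bash
python3 -W ignore -c "
from plan import *
tilt(); hubgo(40); hubgo(0); dotm()"
```

```text
q [-0.038 -0.015  2.13   0.444  0.379  2.354] pos [465.4  46.4 245.5] tz [ 0.627  0.135 -0.767] tilt 0.697 az 0.212 remaining [0.001 0.   ] az 0.268
tcp target [488.   52.2 205.8]
tool-frame shift [-2.3  7.4 45.5] 
hub in tool [ -2.3   7.3 163.5] ang err deg nan
tcp target [513.1  57.6 175.1]
tool-frame shift [-2.3  7.3 85.5] 
hub in tool [ -2.3   7.3 163.5] ang err deg nan
t 19.95 ang 0.177 Maxis -0.042  j6eff 2.882 F [ 0.1  0.8 -0.6] q [0.44 0.38 2.35] gap 79.8 rel [ -2.3   7.3 163.5]
```

Emit:
{"name": "drive_tool", "arguments": {
  "rows": [
    {"offset": [-2.3, 7.3, 0], "spin": 0, "jaw": 80},
    {"offset": [0, 0, 20], "spin": 0, "jaw": 80},
    {"offset": [0, 0, 20], "spin": 0, "jaw": 80},
    {"offset": [0, 0, 20], "spin": 0, "jaw": 70},
    {"offset": [0, 0, 12], "spin": 0, "jaw": 60},
    {"offset": [0, 0, 0], "spin": 0, "jaw": 60}
  ]
}}

```text
clock: 20.55
eef_pos: [503.9, 55.8, 183.3]
eef_rot: [-2.456, -0.116, -1.217]
wrist_force: [0.5, 0.1, -0.5]
finger_gap: 61.3
```

```bash
python3 -W ignore -c "
from plan import *
tilt(); hubgo(2); dotm()"
```

```text
q [-0.011  0.191  2.084  0.661  0.233  2.139] pos [503.9  55.8 183.3] tz [ 0.625  0.135 -0.769] tilt 0.693 az 0.213 remaining [0.004 0.   ] az 0.085
tcp target [512.1  57.3 176.8]
tool-frame shift [ 0.7 -2.2 10.3] 
hub in tool [ 0.7 -2.2 90.3] ang err deg nan
t 20.55 ang 0.183 Maxis -0.012  j6eff -0.862 F [ 0.5  0.1 -0.5] q [0.66 0.23 2.14] gap 61.3 rel [ 0.7 -2.2 90.3]
```

Emit:
{"name": "drive_tool", "arguments": {
  "rows": [
    {"offset": [0.7, -2.2, 4.8], "spin": 0, "jaw": 60},
    {"offset": [0, 0, 5], "spin": 0, "jaw": 60},
    {"offset": [0, 0, 0], "spin": 0, "jaw": 60}
  ]
}}

```text
clock: 20.85
eef_pos: [512.0, 57.2, 178.6]
eef_rot: [-2.454, -0.115, -1.22]
wrist_force: [0.1, -0.8, -1.1]
finger_gap: 59.8
```

```bash
python3 -W ignore -c "
from plan import *
tilt(); dotm()"
```

```text
q [-0.007  0.217  2.067  0.684  0.222  2.121] pos [512.   57.2 178.6] tz [ 0.627  0.135 -0.767] tilt 0.696 az 0.212 remaining [0.002 0.   ] az 0.195
t 20.85 ang 0.180 Maxis -0.063  j6eff -0.351 F [ 0.1 -0.8 -1.1] q [0.68 0.22 2.12] gap 59.8 rel [-0.4  1.2 81.4]
```

Emit:
{"name": "drive_tool", "arguments": {
  "rows": [
    {"offset": [0, 0, 0], "spin": 0, "jaw": 46},
    {"offset": [0, 0, 0], "spin": 0, "jaw": 42},
    {"offset": [0, 0, 0], "spin": 0, "jaw": 40},
    {"offset": [0, 0, 0], "spin": 0, "jaw": 38},
    {"offset": [0, 0, 0], "spin": 0, "jaw": 36},
    {"offset": [0, 0, 0], "spin": 0, "jaw": 36}
  ],
  "force": 5
}}

```text
clock: 21.45
eef_pos: [511.7, 57.1, 178.6]
eef_rot: [-2.454, -0.114, -1.221]
wrist_force: [-4.9, -1.1, 3.8]
finger_gap: 39.7
```

```bash
python3 -W ignore -c "
from plan import *
tilt(); dotm(); s=manip.read_state(); R=Ro.from_euler('xyz',s['eef_rot']).as_matrix(); print('F tool',R.T@s['wrist_force'],'M tool',R.T@s['moment'])"
```

```text
q [-0.007  0.217  2.067  0.683  0.223  2.122] pos [511.7  57.1 178.6] tz [ 0.626  0.135 -0.768] tilt 0.695 az 0.212 remaining [0.002 0.   ] az 0.160
t 21.45 ang 0.179 Maxis -0.115  j6eff -0.058 F [-4.9 -1.1  3.8] q [0.68 0.22 2.12] gap 39.7 rel [-0.3  0.9 81.6]
F tool [-0.22888017  1.41561108 -6.19079379] M tool [-0.64174056 -0.16359224  0.11534443]
```

Emit:
{"name": "drive_tool", "arguments": {
  "rows": [
    {"offset": [0, 0, 0], "spin": 0, "jaw": 34},
    {"offset": [0, 0, 0], "spin": 0, "jaw": 34},
    {"offset": [0, 0, 0], "spin": -2, "jaw": 34},
    {"offset": [0, 0, 0], "spin": -4, "jaw": 34},
    {"offset": [0, 0, 0], "spin": -4, "jaw": 34}
  ],
  "force": 30
}}

```text
clock: 21.95
eef_pos: [511.9, 57.2, 178.7]
eef_rot: [-2.477, -0.226, -1.081]
wrist_force: [-3.7, 1.3, 2.6]
finger_gap: 39.3
```

```bash
cat >> plan.py <<'E'
def rd():
    dotm(); s=manip.read_state(); R=Ro.from_euler('xyz',s['eef_rot']).as_matrix(); print('F tool',np.round(R.T@s['wrist_force'],1),'M tool',np.round(R.T@s['moment'],3))
E
python3 -W ignore -c "
from plan import *
rd()"
```

```text
t 21.95 ang 0.356 Maxis -0.198  j6eff 1.354 F [-3.7  1.3  2.6] q [0.68 0.22 1.94] gap 39.3 rel [-0.6  1.1 81.6]
F tool [-2.2  0.1 -4.1] M tool [ 0.277 -0.301  0.197]
```

Emit:
{"name": "drive_tool", "arguments": {
  "rows": [
    {"offset": [0, 0, 0], "spin": -4, "jaw": 34},
    {"offset": [0, 0, 0], "spin": -4, "jaw": 34},
    {"offset": [0, 0, 0], "spin": -4, "jaw": 34}
  ]
}}

```text
clock: 22.25
eef_pos: [512.1, 57.3, 179.0]
eef_rot: [-2.527, -0.351, -0.905]
wrist_force: [-0.6, 3.3, 0.7]
finger_gap: 39.3
```

```bash
python3 -W ignore -c "
from plan import *
rd()"
```

```text
t 22.25 ang 0.566 Maxis -0.125  j6eff 1.309 F [-0.6  3.3  0.7] q [0.68 0.22 1.74] gap 39.3 rel [-1.   1.3 81.6]
F tool [-2.6 -2.2 -0.5] M tool [ 1.068 -0.345  0.124]
```

Emit:
{"name": "drive_tool", "arguments": {
  "rows": [
    {"offset": [0, 0, 0], "spin": -5, "jaw": 34},
    {"offset": [0, 0, 0], "spin": -5, "jaw": 34}
  ]
}}

```text
clock: 22.45
eef_pos: [512.3, 57.5, 179.1]
eef_rot: [-2.588, -0.448, -0.747]
wrist_force: [2.2, 3.7, 0.5]
finger_gap: 39.8
```

```bash
python3 -W ignore -c "from plan import *;rd()"
```

```text
t 22.45 ang 0.741 Maxis -0.129  j6eff 1.718 F [2.2 3.7 0.5] q [0.68 0.22 1.56] gap 39.8 rel [-1.2  1.4 81.6]
F tool [-0.6 -4.   1.5] M tool [ 1.686 -0.309  0.127]
```

Emit:
{"name": "drive_tool", "arguments": {
  "rows": [
    {"offset": [0, 0, 0], "spin": -5, "jaw": 34},
    {"offset": [0, 0, 0], "spin": -5, "jaw": 34}
  ]
}}

```text
clock: 22.65
eef_pos: [512.3, 57.6, 179.2]
eef_rot: [-2.67, -0.534, -0.574]
wrist_force: [1.5, 3.9, 2.8]
finger_gap: 39.4
```

```bash
python3 -W ignore -c "from plan import *;rd()"
```

```text
t 22.65 ang 0.916 Maxis -0.136  j6eff 1.709 F [1.5 3.9 2.8] q [0.68 0.22 1.39] gap 39.4 rel [-1.5  1.4 81.7]
F tool [ 0.7 -5.  -0.7] M tool [ 1.995 -0.145  0.133]
```

Emit:
{"name": "drive_tool", "arguments": {
  "rows": [
    {"offset": [0, 0, 0], "spin": -5, "jaw": 34},
    {"offset": [0, 0, 0], "spin": -5, "jaw": 34}
  ]
}}

```text
clock: 22.85
eef_pos: [512.1, 57.6, 179.1]
eef_rot: [-2.772, -0.605, -0.384]
wrist_force: [-1.8, 5.7, 3.2]
finger_gap: 39.8
```

```bash
python3 -W ignore -c "from plan import *;rd()"
```

```text
t 22.85 ang 1.090 Maxis -0.104  j6eff 1.735 F [-1.8  5.7  3.2] q [0.68 0.22 1.21] gap 39.8 rel [-1.4  1.1 81.7]
F tool [-1.3 -6.  -2.8] M tool [ 1.802 -0.257  0.101]
```

Emit:
{"name": "drive_tool", "arguments": {
  "rows": [
    {"offset": [0, 0, 0], "spin": -5, "jaw": 34},
    {"offset": [0, 0, 0], "spin": -5, "jaw": 34}
  ]
}}

```text
clock: 23.05
eef_pos: [511.9, 57.6, 178.9]
eef_rot: [-2.894, -0.658, -0.178]
wrist_force: [-3.6, 3.9, 5.2]
finger_gap: 39.7
```

```bash
python3 -W ignore -c "
from plan import *
rd()
c=cam('side');cv2.imwrite('pics/s2.png',cv2.resize(c['color'][150:300,170:330],(640,600),interpolation=2))"
```

```text
t 23.05 ang 1.265 Maxis -0.112  j6eff 1.758 F [-3.6  3.9  5.2] q [0.68 0.22 1.04] gap 39.7 rel [-1.3  0.8 81.7]
F tool [-0.2 -4.8 -5.8] M tool [ 1.7   -0.2    0.107]
```

View pics/s2.png

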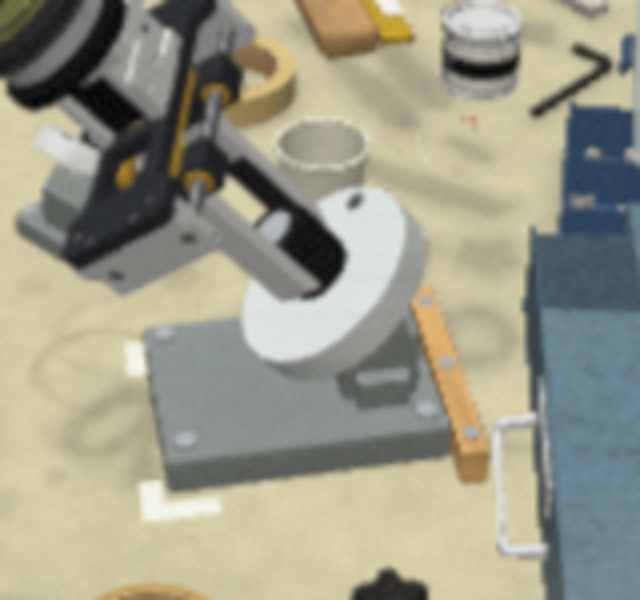

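Emit:
{"name": "drive_tool", "arguments": {
  "rows": [
    {"offset": [0, -0.3, 0], "spin": -5, "jaw": 34},
    {"offset": [0, 0, 0], "spin": -5, "jaw": 34}
  ],
  "force": 18
}}

```text
clock: 23.3
eef_pos: [511.7, 57.6, 178.6]
eef_rot: [-3.032, -0.688, 0.041]
wrist_force: [-6.0, -0.1, 4.8]
finger_gap: 39.6
```

```bash
python3 -W ignore -c "from plan import *;rd()"
```

```text
t 23.30 ang 1.439 Maxis -0.034  j6eff 1.933 F [-6.  -0.1  4.8] q [0.68 0.22 0.86] gap 39.6 rel [-1.   0.5 81.6]
F tool [-1.6 -1.  -7.5] M tool [ 0.421 -0.667  0.033]
```

Emit:
{"name": "drive_tool", "arguments": {
  "rows": [
    {"offset": [0, 0, 0], "spin": -5, "jaw": 34},
    {"offset": [0, 0, 0], "spin": -5, "jaw": 34},
    {"offset": [0, 0, 0], "spin": -5, "jaw": 34}
  ]
}}

```text
clock: 23.6
eef_pos: [511.6, 57.6, 178.6]
eef_rot: [3.034, -0.688, 0.381]
wrist_force: [-6.1, 0.7, 3.8]
finger_gap: 40.0
```

```bash
python3 -W ignore -c "from plan import *;rd()"
```

```text
t 23.60 ang 1.701 Maxis -0.001  j6eff 1.799 F [-6.1  0.7  3.8] q [0.68 0.22 0.6 ] gap 40.0 rel [-1.   0.3 81.6]
F tool [-1.7 -2.3 -6.7] M tool [ 0.727 -0.492 -0.001]
```

Emit:
{"name": "drive_tool", "arguments": {
  "rows": [
    {"offset": [0, 0, 0], "spin": -5, "jaw": 34},
    {"offset": [0, 0, 0], "spin": -5, "jaw": 34},
    {"offset": [0, 0, 0], "spin": -5, "jaw": 34}
  ]
}}

```text
clock: 23.9
eef_pos: [511.6, 57.7, 178.6]
eef_rot: [2.834, -0.634, 0.706]
wrist_force: [-5.2, 0.4, 3.5]
finger_gap: 39.7
```

```bash
python3 -W ignore -c "from plan import *;rd()"
```

```text
t 23.90 ang 1.963 Maxis -0.050  j6eff 1.807 F [-5.2  0.4  3.5] q [0.68 0.22 0.34] gap 39.7 rel [-1.1  0.1 81.6]
F tool [-0.9 -2.  -5.8] M tool [ 0.904 -0.257  0.048]
```

Emit:
{"name": "drive_tool", "arguments": {
  "rows": [
    {"offset": [0, 0, 0], "spin": -5, "jaw": 34},
    {"offset": [0, 0, 0], "spin": -5, "jaw": 34},
    {"offset": [0, 0, 0], "spin": -5, "jaw": 34}
  ]
}}

```text
clock: 24.2
eef_pos: [511.6, 57.8, 178.5]
eef_rot: [2.673, -0.534, 0.997]
wrist_force: [-5.1, 1.9, 2.8]
finger_gap: 40.1
```

```bash
python3 -W ignore -c "from plan import *;rd()"
```

```text
t 24.20 ang 2.225 Maxis -0.025  j6eff 1.809 F [-5.1  1.9  2.8] q [0.68 0.22 0.08] gap 40.1 rel [-1.  -0.1 81.5]
F tool [ 0.5 -3.4 -5.1] M tool [ 1.054 -0.011  0.023]
```

Emit:
{"name": "drive_tool", "arguments": {
  "rows": [
    {"offset": [0, 0, 0], "spin": -5, "jaw": 34},
    {"offset": [0, 0, 0], "spin": -5, "jaw": 34},
    {"offset": [0, 0, 0], "spin": -5, "jaw": 34}
  ]
}}

```text
clock: 24.5
eef_pos: [511.5, 57.8, 178.4]
eef_rot: [2.558, -0.401, 1.25]
wrist_force: [-4.9, 3.1, 2.2]
finger_gap: 39.5
```

```bash
python3 -W ignore -c "from plan import *;rd()"
```

```text
t 24.50 ang 2.487 Maxis 0.029  j6eff 1.794 F [-4.9  3.1  2.2] q [ 0.68  0.22 -0.18] gap 39.5 rel [-0.9 -0.3 81.5]
F tool [ 2.2 -3.9 -4.3] M tool [ 0.887  0.146 -0.03 ]
```

Emit:
{"name": "drive_tool", "arguments": {
  "rows": [
    {"offset": [0, 0, 0], "spin": -5, "jaw": 34},
    {"offset": [0, 0, 0], "spin": -5, "jaw": 34},
    {"offset": [0, 0, 0], "spin": -5, "jaw": 34}
  ]
}}

```text
clock: 24.8
eef_pos: [511.5, 57.8, 178.4]
eef_rot: [2.486, -0.249, 1.475]
wrist_force: [-3.9, 2.9, 1.0]
finger_gap: 39.5
```

```bash
python3 -W ignore -c "from plan import *;rd()"
```

```text
t 24.80 ang 2.749 Maxis -0.087  j6eff 1.775 F [-3.9  2.9  1. ] q [ 0.68  0.22 -0.44] gap 39.5 rel [-0.8 -0.5 81.5]
F tool [ 2.7 -3.1 -2.8] M tool [0.73  0.476 0.085]
```

Emit:
{"name": "drive_tool", "arguments": {
  "rows": [
    {"offset": [0, 0, 0], "spin": -5, "jaw": 34},
    {"offset": [0, 0, 0], "spin": -5, "jaw": 34},
    {"offset": [0, 0, 0], "spin": -5, "jaw": 34}
  ]
}}

```text
clock: 25.1
eef_pos: [511.6, 57.7, 178.4]
eef_rot: [2.451, -0.085, 1.682]
wrist_force: [-2.2, 0.8, -0.3]
finger_gap: 39.7
```

```bash
python3 -W ignore -c "from plan import *;rd()"
```

```text
t 25.10 ang 3.010 Maxis -0.090  j6eff 1.747 F [-2.2  0.8 -0.3] q [ 0.68  0.22 -0.71] gap 39.7 rel [-0.5 -0.7 81.4]
F tool [ 1.  -1.9 -1. ] M tool [0.307 0.394 0.088]
```

Emit:
{"name": "drive_tool", "arguments": {
  "rows": [
    {"offset": [0, 0, 0], "spin": -5, "jaw": 34},
    {"offset": [0, 0, 0], "spin": -5, "jaw": 34},
    {"offset": [0, 0, 0], "spin": -5, "jaw": 34}
  ]
}}

```text
clock: 25.4
eef_pos: [511.7, 57.6, 178.4]
eef_rot: [2.451, 0.083, 1.883]
wrist_force: [-1.9, 1.5, -1.1]
finger_gap: 39.7
```

```bash
python3 -W ignore -c "from plan import *;rd()"
```

```text
t 25.40 ang -3.011 Maxis -0.101  j6eff 1.713 F [-1.9  1.5 -1.1] q [ 0.68  0.22 -0.97] gap 39.7 rel [-0.2 -0.9 81.4]
F tool [ 2.1 -1.6 -0.1] M tool [0.046 0.373 0.1  ]
```

Emit:
{"name": "drive_tool", "arguments": {
  "rows": [
    {"offset": [0, 0, 0], "spin": -5, "jaw": 34},
    {"offset": [0, 0, 0], "spin": -5, "jaw": 34},
    {"offset": [0, 0, 0], "spin": -5, "jaw": 34}
  ]
}}

```text
clock: 25.7
eef_pos: [511.8, 57.6, 178.5]
eef_rot: [2.485, 0.247, 2.09]
wrist_force: [-1.1, 1.1, -1.7]
finger_gap: 39.9
```

```bash
python3 -W ignore -c "from plan import *;rd()"
```

```text
t 25.70 ang -2.750 Maxis -0.177  j6eff 1.681 F [-1.1  1.1 -1.7] q [ 0.68  0.22 -1.23] gap 39.9 rel [ 0.2 -1.1 81.4]
F tool [ 1.9 -1.1  0.7] M tool [-0.315  0.342  0.175]
```

Emit:
{"name": "drive_tool", "arguments": {
  "rows": [
    {"offset": [0, 0, 0], "spin": -5, "jaw": 34},
    {"offset": [0, 0, 0], "spin": -5, "jaw": 34},
    {"offset": [0, 0, 0], "spin": -5, "jaw": 34}
  ]
}}

```text
clock: 26.0
eef_pos: [511.9, 57.5, 178.6]
eef_rot: [2.556, 0.4, 2.314]
wrist_force: [0.9, 1.0, -1.4]
finger_gap: 39.8
```

```bash
python3 -W ignore -c "from plan import *;rd()"
```

```text
t 26.00 ang -2.488 Maxis -0.217  j6eff 1.647 F [ 0.9  1.  -1.4] q [ 0.68  0.22 -1.49] gap 39.8 rel [ 0.6 -1.1 81.4]
F tool [0.7 0.5 1.8] M tool [-0.72   0.241  0.216]
```

Emit:
{"name": "drive_tool", "arguments": {
  "rows": [
    {"offset": [0, 0, 0], "spin": -5, "jaw": 34},
    {"offset": [0, 0, 0], "spin": -5, "jaw": 34},
    {"offset": [0, 0, 0], "spin": -5, "jaw": 34}
  ]
}}

```text
clock: 26.3
eef_pos: [512.0, 57.6, 178.7]
eef_rot: [2.671, 0.533, 2.568]
wrist_force: [-0.0, 1.4, -1.0]
finger_gap: 39.8
```

```bash
python3 -W ignore -c "from plan import *;rd()"
```

```text
t 26.30 ang -2.226 Maxis -0.271  j6eff 1.617 F [-0.   1.4 -1. ] q [ 0.68  0.22 -1.75] gap 39.8 rel [ 0.9 -1.  81.5]
F tool [1.2 0.8 1. ] M tool [-0.876  0.239  0.268]
```

Emit:
{"name": "drive_tool", "arguments": {
  "rows": [
    {"offset": [0, 0, 0], "spin": -5, "jaw": 34},
    {"offset": [0, 0, 0], "spin": -5, "jaw": 34},
    {"offset": [0, 0, 0], "spin": -5, "jaw": 34}
  ]
}}

```text
clock: 26.6
eef_pos: [511.9, 57.6, 178.7]
eef_rot: [2.831, 0.633, 2.858]
wrist_force: [-2.4, 0.4, 2.3]
finger_gap: 39.6
```

```bash
python3 -W ignore -c "
from plan import *
rd()
c=cam('side');cv2.imwrite('pics/s3.png',cv2.resize(c['color'][150:300,170:330],(640,600),interpolation=2))"
```

```text
t 26.60 ang -1.964 Maxis -0.252  j6eff 1.592 F [-2.4  0.4  2.3] q [ 0.68  0.22 -2.02] gap 39.6 rel [ 1.  -0.8 81.5]
F tool [ 0.6  0.8 -3.3] M tool [-1.027  0.243  0.249]
```

View pics/s3.png

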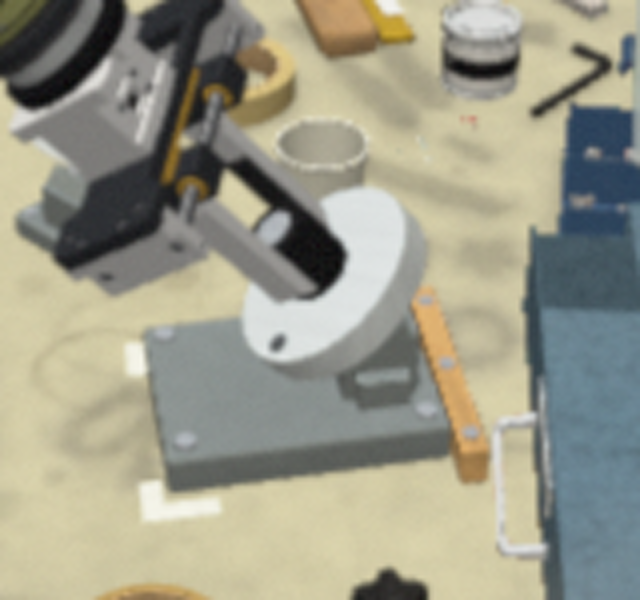

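```bash
cat > fit.py <<'E'
import numpy as np
d=np.array([[.566,.125],[.741,.129],[.916,.136],[1.09,.104],[1.265,.112],[1.439,.034],[1.701,.001],[1.963,.05],[2.225,.025],[2.487,-.029],[2.749,.087],[3.01,.09],[3.272,.101],[3.533,.177],[3.795,.217],[4.057,.271],[4.319,.252]])
from scipy.optimize import curve_fit
for w in(d,d[d[:,0]>1.3]):
    f=lambda u,a,b,p:a+b*np.sin(u-p); p,c=curve_fit(f,*w.T,[.14,.1,3.2]); print(p,np.sqrt(np.diag(c)))
    f=lambda u,p:.14+.1*np.sin(u-p); p,c=curve_fit(f,*w.T,[3.2]); print(p,np.sqrt(np.diag(c)))
    f=lambda u,p,a:a+.1*np.sin(u-p); p,c=curve_fit(f,*w.T,[3.2,.14]); print(p,np.sqrt(np.diag(c)))
E
python3 fit.py
```

```text
[0.1773649  0.15679346 3.62268873] [0.01062565 0.01673654 0.06809163]
[3.49309303] [0.13562512]
[3.51599112 0.15219958] [0.13474271 0.01009218]
[0.16878716 0.15753666 3.54906807] [0.02078985 0.02077295 0.15450094]
[3.33844175] [0.16969324]
[3.24406981 0.12911561] [0.32525174 0.02300392]
```

Emit:
{"name": "drive_tool", "arguments": {
  "rows": [
    {"offset": [0, 0, 0], "spin": 5, "jaw": 34},
    {"offset": [0, 0, 0], "spin": 5, "jaw": 34}
  ]
}}

```text
clock: 26.85
eef_pos: [511.8, 57.6, 178.6]
eef_rot: [2.715, 0.567, 2.652]
wrist_force: [-2.4, 2.0, -0.3]
finger_gap: 39.7
```

```bash
python3 -W ignore -c "from plan import *;rd()"
```

```text
t 26.85 ang -2.147 Maxis 0.016  j6eff -1.935 F [-2.4  2.  -0.3] q [ 0.68  0.22 -1.83] gap 39.7 rel [ 0.7 -0.9 81.5]
F tool [ 2.7  1.1 -1. ] M tool [-0.435  0.404 -0.017]
```

Emit:
{"name": "drive_tool", "arguments": {
  "rows": [
    {"offset": [0, 0, 0], "spin": 5, "jaw": 34},
    {"offset": [0, 0, 0], "spin": 5, "jaw": 34}
  ]
}}

```text
clock: 27.05
eef_pos: [511.8, 57.6, 178.5]
eef_rot: [2.624, 0.487, 2.471]
wrist_force: [-2.5, 1.0, 0.6]
finger_gap: 39.6
```

```bash
python3 -W ignore -c "from plan import *;rd()"
```

```text
t 27.05 ang -2.322 Maxis 0.080  j6eff -1.729 F [-2.5  1.   0.6] q [ 0.68  0.22 -1.66] gap 39.6 rel [ 0.6 -0.9 81.5]
F tool [ 2.   0.2 -1.9] M tool [-0.224  0.403 -0.081]
```

Emit:
{"name": "drive_tool", "arguments": {
  "rows": [
    {"offset": [0, 0, 0], "spin": 5, "jaw": 34},
    {"offset": [0, 0, 0], "spin": 5, "jaw": 34}
  ]
}}

```text
clock: 27.25
eef_pos: [511.8, 57.5, 178.5]
eef_rot: [2.554, 0.395, 2.307]
wrist_force: [-2.0, 1.2, 0.6]
finger_gap: 39.7
```

```bash
python3 -W ignore -c "from plan import *;rd()"
```

```text
t 27.25 ang -2.496 Maxis 0.150  j6eff -1.708 F [-2.   1.2  0.6] q [ 0.68  0.22 -1.48] gap 39.7 rel [ 0.4 -1.  81.5]
F tool [ 1.8  0.2 -1.5] M tool [ 0.004  0.412 -0.151]
```

Emit:
{"name": "drive_tool", "arguments": {
  "rows": [
    {"offset": [0, 0, 0], "spin": 5, "jaw": 34},
    {"offset": [0, 0, 0], "spin": 5, "jaw": 34}
  ]
}}

```text
clock: 27.45
eef_pos: [511.7, 57.5, 178.5]
eef_rot: [2.502, 0.295, 2.156]
wrist_force: [-3.1, -0.0, 0.8]
finger_gap: 39.9
```

```bash
python3 -W ignore -c "from plan import *;rd()"
```

```text
t 27.45 ang -2.671 Maxis 0.099  j6eff -1.685 F [-3.1 -0.   0.8] q [ 0.68  0.22 -1.31] gap 39.9 rel [ 0.2 -1.  81.5]
F tool [ 1.4 -1.4 -2.5] M tool [ 0.226  0.375 -0.099]
```

Emit:
{"name": "drive_tool", "arguments": {
  "rows": [
    {"offset": [0, 0, 0], "spin": 5, "jaw": 34},
    {"offset": [0, 0, 0], "spin": 5, "jaw": 34}
  ]
}}

```text
clock: 27.65
eef_pos: [511.7, 57.5, 178.5]
eef_rot: [2.468, 0.188, 2.013]
wrist_force: [-3.1, 0.1, 1.7]
finger_gap: 39.8
```

```bash
python3 -W ignore -c "from plan import *;rd()"
```

```text
t 27.65 ang -2.845 Maxis 0.187  j6eff -1.663 F [-3.1  0.1  1.7] q [ 0.68  0.22 -1.13] gap 39.8 rel [ 0.1 -1.  81.5]
F tool [ 1.  -0.9 -3.2] M tool [ 0.464  0.362 -0.187]
```

Emit:
{"name": "drive_tool", "arguments": {
  "rows": [
    {"offset": [0, 0, 0], "spin": 5, "jaw": 34},
    {"offset": [0, 0, 0], "spin": 5, "jaw": 34}
  ]
}}

```text
clock: 27.85
eef_pos: [511.7, 57.5, 178.4]
eef_rot: [2.45, 0.078, 1.877]
wrist_force: [-2.7, 0.1, 1.2]
finger_gap: 39.5
```

```bash
python3 -W ignore -c "from plan import *;rd()"
```

```text
t 27.85 ang -3.020 Maxis 0.181  j6eff -1.640 F [-2.7  0.1  1.2] q [ 0.68  0.22 -0.96] gap 39.5 rel [-0.1 -0.9 81.4]
F tool [ 0.8 -1.1 -2.6] M tool [ 0.699  0.184 -0.181]
```

Emit:
{"name": "drive_tool", "arguments": {
  "rows": [
    {"offset": [0, 0, 0], "spin": 5, "jaw": 34},
    {"offset": [0, 0, 0], "spin": 5, "jaw": 34}
  ]
}}

```text
clock: 28.05
eef_pos: [511.6, 57.5, 178.4]
eef_rot: [2.447, -0.034, 1.743]
wrist_force: [-4.0, -0.2, 2.0]
finger_gap: 39.8
```

```bash
python3 -W ignore -c "from plan import *;rd()"
```

```text
t 28.05 ang 3.089 Maxis 0.183  j6eff -1.620 F [-4.  -0.2  2. ] q [ 0.68  0.22 -0.79] gap 39.8 rel [-0.3 -0.8 81.4]
F tool [ 0.5 -1.8 -4.1] M tool [ 0.858  0.082 -0.183]
```

Emit:
{"name": "drive_tool", "arguments": {
  "rows": [
    {"offset": [0, 0, 0], "spin": 5, "jaw": 34},
    {"offset": [0, 0, 0], "spin": 5, "jaw": 34}
  ]
}}

```text
clock: 28.25
eef_pos: [511.6, 57.5, 178.4]
eef_rot: [2.46, -0.145, 1.607]
wrist_force: [-2.7, 1.2, 0.5]
finger_gap: 39.9
```

```bash
python3 -W ignore -c "from plan import *;rd()"
```

```text
t 28.25 ang 2.915 Maxis 0.189  j6eff -1.602 F [-2.7  1.2  0.5] q [ 0.68  0.22 -0.61] gap 39.9 rel [-0.4 -0.7 81.4]
F tool [ 1.3 -1.9 -2. ] M tool [ 0.905  0.063 -0.189]
```

Emit:
{"name": "drive_tool", "arguments": {
  "rows": [
    {"offset": [0, 0, 0], "spin": 5, "jaw": 34},
    {"offset": [0, 0, 0], "spin": 5, "jaw": 34}
  ]
}}

```text
clock: 28.45
eef_pos: [511.6, 57.5, 178.4]
eef_rot: [2.487, -0.253, 1.468]
wrist_force: [-2.1, 0.9, -0.5]
finger_gap: 39.7
```

```bash
python3 -W ignore -c "from plan import *;rd()"
```

```text
t 28.45 ang 2.740 Maxis 0.165  j6eff -1.588 F [-2.1  0.9 -0.5] q [ 0.68  0.22 -0.44] gap 39.7 rel [-0.6 -0.6 81.4]
F tool [ 0.5 -2.1 -0.7] M tool [ 0.813 -0.063 -0.166]
```

Emit:
{"name": "drive_tool", "arguments": {
  "rows": [
    {"offset": [0, 0, 0], "spin": 5, "jaw": 34},
    {"offset": [0, 0, 0], "spin": 5, "jaw": 34}
  ]
}}

```text
clock: 28.65
eef_pos: [511.7, 57.5, 178.3]
eef_rot: [2.532, -0.357, 1.32]
wrist_force: [-0.1, 0.9, -1.3]
finger_gap: 39.7
```

```bash
python3 -W ignore -c "from plan import *;rd()"
```

```text
t 28.65 ang 2.565 Maxis 0.224  j6eff -1.577 F [-0.1  0.9 -1.3] q [ 0.68  0.22 -0.26] gap 39.7 rel [-0.6 -0.5 81.4]
F tool [ 0.4 -1.1  1. ] M tool [ 0.726 -0.235 -0.224]
```

Emit:
{"name": "drive_tool", "arguments": {
  "rows": [
    {"offset": [0, 0, 0], "spin": 5, "jaw": 34},
    {"offset": [0, 0, 0], "spin": 5, "jaw": 34}
  ]
}}

```text
clock: 28.85
eef_pos: [511.7, 57.5, 178.3]
eef_rot: [2.595, -0.452, 1.161]
wrist_force: [-0.9, 0.3, -1.2]
finger_gap: 39.7
```

```bash
python3 -W ignore -c "from plan import *;rd()"
```

```text
t 28.85 ang 2.391 Maxis 0.245  j6eff -1.568 F [-0.9  0.3 -1.2] q [ 0.68  0.22 -0.09] gap 39.7 rel [-0.7 -0.4 81.4]
F tool [-0.6 -1.3  0.4] M tool [ 0.621 -0.32  -0.246]
```

Emit:
{"name": "drive_tool", "arguments": {
  "rows": [
    {"offset": [0, 0, 0], "spin": 5, "jaw": 34},
    {"offset": [0, 0, 0], "spin": 5, "jaw": 34}
  ]
}}

```text
clock: 29.05
eef_pos: [511.7, 57.5, 178.3]
eef_rot: [2.677, -0.537, 0.988]
wrist_force: [-1.3, 0.9, -0.8]
finger_gap: 39.8
```

```bash
python3 -W ignore -c "from plan import *;rd()"
```

```text
t 29.05 ang 2.216 Maxis 0.278  j6eff -1.563 F [-1.3  0.9 -0.8] q [0.68 0.22 0.09] gap 39.8 rel [-0.8 -0.2 81.4]
F tool [-0.4 -1.8 -0.1] M tool [ 0.536 -0.434 -0.278]
```

```bash
cat > fit2.py <<'E'
import numpy as np
from scipy.optimize import least_squares
# u, dir, M(axis), effort
D=np.array([[.741,1,-.129,1.718],[.916,1,-.136,1.709],[1.09,1,-.104,1.735],[1.265,1,-.112,1.758],[1.701,1,-.001,1.799],[1.963,1,-.05,1.807],[2.225,1,-.025,1.809],[2.487,1,.029,1.794],[2.749,1,-.087,1.775],[3.01,1,-.09,1.747],[3.272,1,-.101,1.713],[3.533,1,-.177,1.681],[3.795,1,-.217,1.647],[4.057,1,-.271,1.617],[4.319,1,-.252,1.592],
[3.961,-1,.08,-1.729],[3.787,-1,.15,-1.708],[3.612,-1,.099,-1.685],[3.438,-1,.187,-1.663],[3.263,-1,.181,-1.64],[3.089,-1,.183,-1.62],[2.915,-1,.189,-1.602],[2.74,-1,.165,-1.588],[2.565,-1,.224,-1.577],[2.391,-1,.245,-1.568],[2.216,-1,.278,-1.563]])
u,s,M,E=D.T
def rep(n,res,x0):
    f=least_squares(res,x0); C=np.linalg.inv(f.jac.T@f.jac)*2*f.cost/(len(u)-len(x0)); print(n,np.round(f.x,3),"sd",np.round(np.sqrt(np.diag(C)),3),"rms",np.sqrt((f.fun**2).mean()))
rep("effort",lambda p:p[0]*s+p[1]-p[2]*np.sin(u-p[3])-E,[1.68,0,.1,3.5])
rep("moment",lambda p:-p[0]*s+p[1]-p[2]*np.sin(u-p[3])-M,[.14,0,.1,3.5])
rep("moment b=.1",lambda p:-p[0]*s+p[1]-.1*np.sin(u-p[2])-M,[.14,0,3.5])
rep("moment no bias",lambda p:-p[0]*s-p[1]*np.sin(u-p[2])-M,[.14,.1,3.5])
E
python3 fit2.py
```

```text
effort [ 1.681 -0.01   0.132  3.645] sd [0.001 0.002 0.003 0.017] rms 0.005612817765251846
moment [ 0.145 -0.032  0.145  3.666] sd [0.007 0.012 0.016 0.084] rms 0.029936147957436536
moment b=.1 [ 0.149 -0.006  3.533] sd [0.008 0.01  0.13 ] rms 0.03530684768004366
moment no bias [0.153 0.116 3.478] sd [0.007 0.011 0.082] rms 0.03421055733491693
```

Emit:
{"name": "drive_tool", "arguments": {
  "rows": [
    {"offset": [0, 0, 0], "spin": 0, "jaw": 60},
    {"offset": [0, 0, 0], "spin": 0, "jaw": 60},
    {"offset": [0, 0, 0], "spin": 0, "jaw": 60},
    {"offset": [0, 0, 0], "spin": -5, "jaw": 60},
    {"offset": [0, 0, 0], "spin": -5, "jaw": 60},
    {"offset": [0, 0, 0], "spin": -5, "jaw": 60}
  ]
}}

```text
clock: 29.65
eef_pos: [511.9, 57.4, 178.7]
eef_rot: [2.556, -0.4, 1.251]
wrist_force: [-0.3, 0.2, -0.3]
finger_gap: 59.7
```

```bash
python3 -W ignore -c "from plan import *;rd()"
```

```text
t 29.65 ang 2.488 Maxis 0.022  j6eff 1.881 F [-0.3  0.2 -0.3] q [ 0.68  0.22 -0.18] gap 59.7 rel [-0.8 -1.  81.5]
F tool [-0.1 -0.5  0.1] M tool [ 0.177 -0.2   -0.021]
```

Emit:
{"name": "drive_tool", "arguments": {
  "rows": [
    {"offset": [0, 0, 0], "spin": -5, "jaw": 60},
    {"offset": [0, 0, 0], "spin": -5, "jaw": 60},
    {"offset": [0, 0, 0], "spin": -5, "jaw": 60},
    {"offset": [0, 0, 0], "spin": -5, "jaw": 60}
  ]
}}

```text
clock: 30.05
eef_pos: [512.0, 57.4, 178.7]
eef_rot: [2.469, -0.193, 1.546]
wrist_force: [0.9, 0.1, -0.7]
finger_gap: 59.9
```

```bash
python3 -W ignore -c "from plan import *;rd()"
```

```text
t 30.05 ang 2.837 Maxis 0.024  j6eff 1.877 F [ 0.9  0.1 -0.7] q [ 0.68  0.22 -0.53] gap 59.9 rel [-0.4 -1.2 81.5]
F tool [-0.   0.2  1.1] M tool [ 0.203 -0.119 -0.023]
```

Emit:
{"name": "drive_tool", "arguments": {
  "rows": [
    {"offset": [0, 0, 0], "spin": -5, "jaw": 60},
    {"offset": [0, 0, 0], "spin": -5, "jaw": 60},
    {"offset": [0, 0, 0], "spin": -5, "jaw": 60},
    {"offset": [0, 0, 0], "spin": -5, "jaw": 60}
  ]
}}

```text
clock: 30.45
eef_pos: [512.0, 57.4, 178.7]
eef_rot: [2.446, 0.028, 1.817]
wrist_force: [0.4, 0.1, -0.4]
finger_gap: 60.0
```

```bash
python3 -W ignore -c "from plan import *;rd()"
```

```text
t 30.45 ang -3.097 Maxis 0.043  j6eff 1.876 F [ 0.4  0.1 -0.4] q [ 0.68  0.22 -0.88] gap 60.0 rel [ 0.  -1.3 81.5]
F tool [-0.   0.   0.6] M tool [ 0.214 -0.052 -0.042]
```

Emit:
{"name": "drive_tool", "arguments": {
  "rows": [
    {"offset": [0, 0, 0], "spin": -5, "jaw": 60},
    {"offset": [0, 0, 0], "spin": -5, "jaw": 60},
    {"offset": [0, 0, 0], "spin": -5, "jaw": 60},
    {"offset": [0, 0, 0], "spin": -5, "jaw": 60}
  ]
}}

```text
clock: 30.85
eef_pos: [511.9, 57.4, 178.6]
eef_rot: [2.485, 0.248, 2.091]
wrist_force: [0.4, 0.4, -0.8]
finger_gap: 60.2
```

```bash
python3 -W ignore -c "from plan import *;rd()"
```

```text
t 30.85 ang -2.748 Maxis 0.056  j6eff 1.869 F [ 0.4  0.4 -0.8] q [ 0.68  0.22 -1.23] gap 60.2 rel [ 0.4 -1.1 81.5]
F tool [ 0.4 -0.   0.9] M tool [ 0.212  0.042 -0.056]
```

Emit:
{"name": "drive_tool", "arguments": {
  "rows": [
    {"offset": [0, 0, 0], "spin": -5, "jaw": 60},
    {"offset": [0, 0, 0], "spin": -5, "jaw": 60},
    {"offset": [0, 0, 0], "spin": -5, "jaw": 60},
    {"offset": [0, 0, 0], "spin": -5, "jaw": 60}
  ]
}}

```text
clock: 31.25
eef_pos: [511.9, 57.4, 178.7]
eef_rot: [2.59, 0.448, 2.396]
wrist_force: [-0.0, 0.0, 0.5]
finger_gap: 60.2
```

```bash
python3 -W ignore -c "from plan import *;rd()"
```

```text
t 31.25 ang -2.399 Maxis 0.057  j6eff 1.857 F [-0.   0.   0.5] q [ 0.68  0.22 -1.58] gap 60.2 rel [ 0.8 -1.  81.5]
F tool [-0.2  0.3 -0.4] M tool [ 0.13   0.156 -0.057]
```

Emit:
{"name": "drive_tool", "arguments": {
  "rows": [
    {"offset": [0, 0, 0], "spin": -5, "jaw": 60},
    {"offset": [0, 0, 0], "spin": -5, "jaw": 60},
    {"offset": [0, 0, 0], "spin": -5, "jaw": 60},
    {"offset": [0, 0, 0], "spin": -5, "jaw": 60}
  ]
}}

```text
clock: 31.65
eef_pos: [511.9, 57.4, 178.6]
eef_rot: [2.774, 0.605, 2.758]
wrist_force: [0.3, 0.0, -0.2]
finger_gap: 59.9
```

```bash
python3 -W ignore -c "from plan import *;rd()"
```

```text
t 31.65 ang -2.050 Maxis 0.019  j6eff 1.842 F [ 0.3  0.  -0.2] q [ 0.68  0.22 -1.93] gap 59.9 rel [ 1.1 -0.6 81.5]
F tool [-0.1  0.   0.3] M tool [ 0.054  0.165 -0.019]
```

Emit:
{"name": "drive_tool", "arguments": {
  "rows": [
    {"offset": [0, 0, 0], "spin": 5, "jaw": 60},
    {"offset": [0, 0, 0], "spin": 5, "jaw": 60},
    {"offset": [0, 0, 0], "spin": 5, "jaw": 60},
    {"offset": [0, 0, 0], "spin": 5, "jaw": 60}
  ]
}}

```text
clock: 32.05
eef_pos: [511.9, 57.4, 178.7]
eef_rot: [2.587, 0.445, 2.39]
wrist_force: [0.7, 0.2, -0.1]
finger_gap: 59.7
```

```bash
python3 -W ignore -c "from plan import *;rd()"
```

```text
t 32.05 ang -2.406 Maxis -0.012  j6eff -1.801 F [ 0.7  0.2 -0.1] q [ 0.68  0.22 -1.57] gap 59.7 rel [ 0.8 -0.9 81.5]
F tool [-0.3  0.4  0.5] M tool [0.112 0.106 0.012]
```

Emit:
{"name": "drive_tool", "arguments": {
  "rows": [
    {"offset": [0, 0, 0], "spin": 5, "jaw": 60},
    {"offset": [0, 0, 0], "spin": 5, "jaw": 60},
    {"offset": [0, 0, 0], "spin": 5, "jaw": 60},
    {"offset": [0, 0, 0], "spin": 5, "jaw": 60}
  ]
}}

```text
clock: 32.45
eef_pos: [512.0, 57.4, 178.7]
eef_rot: [2.483, 0.244, 2.085]
wrist_force: [-0.2, 0.4, 0.3]
finger_gap: 59.6
```

```bash
python3 -W ignore -c "from plan import *;rd()"
```

```text
t 32.45 ang -2.755 Maxis 0.020  j6eff -1.788 F [-0.2  0.4  0.3] q [ 0.68  0.22 -1.22] gap 59.6 rel [ 0.4 -1.2 81.5]
F tool [ 0.4  0.3 -0.3] M tool [ 0.198  0.077 -0.021]
```

Emit:
{"name": "drive_tool", "arguments": {
  "rows": [
    {"offset": [0, 0, 0], "spin": 5, "jaw": 60},
    {"offset": [0, 0, 0], "spin": 5, "jaw": 60},
    {"offset": [0, 0, 0], "spin": 5, "jaw": 60},
    {"offset": [0, 0, 0], "spin": 5, "jaw": 60}
  ]
}}

```text
clock: 32.85
eef_pos: [511.9, 57.4, 178.7]
eef_rot: [2.446, 0.024, 1.811]
wrist_force: [0.1, 0.3, -0.1]
finger_gap: 60.1
```

```bash
python3 -W ignore -c "from plan import *;rd()"
```

```text
t 32.85 ang -3.104 Maxis 0.007  j6eff -1.783 F [ 0.1  0.3 -0.1] q [ 0.68  0.22 -0.88] gap 60.1 rel [-0.  -1.3 81.5]
F tool [0.2 0.1 0.2] M tool [ 0.201 -0.041 -0.007]
```

Emit:
{"name": "drive_tool", "arguments": {
  "rows": [
    {"offset": [0, 0, 0], "spin": 5, "jaw": 60},
    {"offset": [0, 0, 0], "spin": 5, "jaw": 60},
    {"offset": [0, 0, 0], "spin": 5, "jaw": 60},
    {"offset": [0, 0, 0], "spin": 5, "jaw": 60}
  ]
}}

```text
clock: 33.25
eef_pos: [511.9, 57.4, 178.7]
eef_rot: [2.47, -0.198, 1.54]
wrist_force: [0.2, -0.3, -0.1]
finger_gap: 60.3
```

```bash
python3 -W ignore -c "from plan import *;rd()"
```

```text
t 33.25 ang 2.830 Maxis -0.017  j6eff -1.780 F [ 0.2 -0.3 -0.1] q [ 0.68  0.22 -0.53] gap 60.3 rel [-0.4 -1.2 81.5]
F tool [-0.3  0.2  0.1] M tool [ 0.179 -0.032  0.017]
```

Emit:
{"name": "drive_tool", "arguments": {
  "rows": [
    {"offset": [0, 0, 0], "spin": 5, "jaw": 60},
    {"offset": [0, 0, 0], "spin": 5, "jaw": 60},
    {"offset": [0, 0, 0], "spin": 5, "jaw": 60},
    {"offset": [0, 0, 0], "spin": 5, "jaw": 60},
    {"offset": [0, 0, 0], "spin": 5, "jaw": 60},
    {"offset": [0, 0, 0], "spin": 5, "jaw": 60},
    {"offset": [0, 0, 0], "spin": 5, "jaw": 60}
  ]
}}

```text
clock: 33.95
eef_pos: [511.9, 57.4, 178.7]
eef_rot: [2.675, -0.536, 0.991]
wrist_force: [0.6, -0.5, 0.5]
finger_gap: 59.9
```

```bash
python3 -W ignore -c "
from plan import *
rd(); tilt()
from meas import *
c=cam('side');cv2.imwrite('pics/s4.png',cv2.resize(c['color'][150:300,170:330],(640,600),interpolation=2))
w=cloud(c);r=w-HUB;h=r@AX;e2=np.cross(AX,E1);rad=np.hypot(r@E1,r@e2);m=(np.abs(h+24)<7)&(rad>38)&(rad<56)&(c['color'].max(2)<120);print('dot',m.sum(),np.arctan2((r@E1)[m].mean(),-(r@e2)[m].mean()))
"
```

```text
t 33.95 ang 2.219 Maxis 0.010  j6eff -1.792 F [ 0.6 -0.5  0.5] q [0.68 0.22 0.08] gap 59.9 rel [-1.  -0.7 81.5]
F tool [ 0.2  0.9 -0.1] M tool [ 0.094 -0.203 -0.01 ]
q [-0.006  0.217  2.067  0.682  0.222  0.085] pos [511.9  57.4 178.7] tz [ 0.627  0.135 -0.767] tilt 0.696 az 0.212 remaining [0.002 0.   ] az 0.253
dot 0 nan
```

View pics/s4.png

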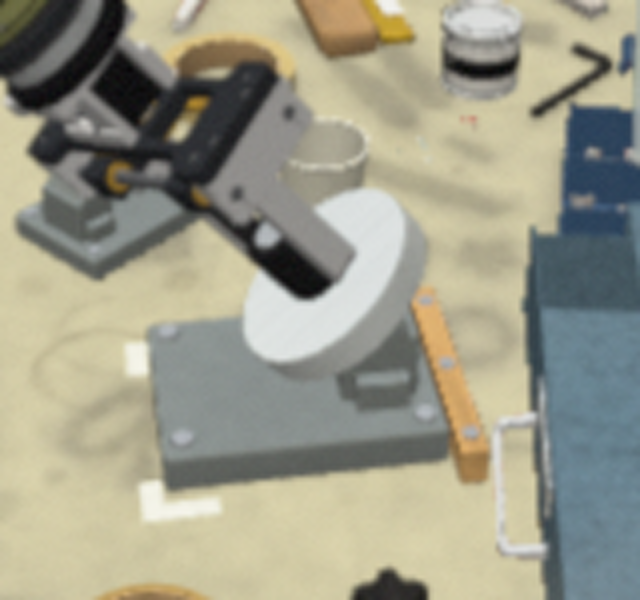

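```bash
python3 - <<'E'
import cv2,numpy as np
from h import *
c=cam("side"); ref=cv2.imread("pics/s1.png"); 
def full(n,x0,y0,w,h): 
    im=np.zeros((384,512,3),np.uint8); im[y0:y0+h,x0:x0+w]=cv2.resize(cv2.imread(n),(w,h),interpolation=cv2.INTER_AREA); return im
I={"s1":full("pics/s1.png",180,160,160,160),"s2":full("pics/s2.png",170,150,160,150),"s3":full("pics/s3.png",170,150,160,150),"now":c["color"]}
pts={"frontR screw":(215.5,259.5),"frontL screw":(211.5,233),"rearR screw":(276.7,252.2),"nearcorner":(212,271),"stop":(282,241)}
for k,(u,v) in pts.items():
    u0,v0=int(u),int(v); T=cv2.resize(I["s3"][v0-5:v0+6,u0-5:u0+6],None,fx=8,fy=8,interpolation=2)
    for n,im in I.items():
        A=cv2.resize(im[v0-10:v0+11,u0-10:u0+11],None,fx=8,fy=8,interpolation=2)
        r=cv2.matchTemplate(A,T,cv2.TM_CCOEFF_NORMED); _,s,_,l=cv2.minMaxLoc(r); print(k,n,((np.array(l)-40)/8).round(2),round(s,2))
# base fit from side: screw rays at z=25
from meas import local
for k in("frontR screw","frontL screw","rearR screw"):
    print(k,local(ray(c,pts[k],25)[:2],[573.3,68.3,.212]).round(1))
E
```

```text
frontR screw s1 [0.25 0.38] 0.97
frontR screw s2 [0. 0.] 0.98
frontR screw s3 [0. 0.] 0.99
frontR screw now [-0.5  -0.62] 0.92
frontL screw s1 [-0.12  0.38] 0.99
frontL screw s2 [0. 0.] 1.0
frontL screw s3 [0.12 0.  ] 1.0
frontL screw now [ 1.   -0.62] 0.98
rearR screw s1 [ 0.   -0.12] 0.99
rearR screw s2 [-0.12  0.  ] 0.99
rearR screw s3 [0. 0.] 1.0
rearR screw now [-0.12  0.62] 0.96
nearcorner s1 [0.12 0.38] 1.0
nearcorner s2 [-0.12  0.  ] 1.0
nearcorner s3 [0. 0.] 1.0
nearcorner now [-0.38 -0.25] 0.99
stop s1 [0. 0.] 1.0
stop s2 [0. 0.] 0.99
stop s3 [0. 0.] 1.0
stop now [0. 0.] 0.99
frontR screw [-77.9 -43.2]
frontL screw [-78.7  50.1]
rearR screw [ 60.4 -40.1]
```

Emit:
{"name": "drive_tool", "arguments": {
  "rows": [
    {"offset": [0, 0, 0], "spin": 0, "jaw": 44},
    {"offset": [0, 0, 0], "spin": 0, "jaw": 34},
    {"offset": [0, 0, 0], "spin": 0, "jaw": 34},
    {"offset": [0, 0, 0], "spin": 0, "jaw": 34},
    {"offset": [0, 0, 0.5], "spin": 0, "jaw": 34},
    {"offset": [0, 0, 0.5], "spin": 0, "jaw": 34},
    {"offset": [0, 0, 0], "spin": 0, "jaw": 34}
  ],
  "force": 20
}}

```text
clock: 34.75
eef_pos: [512.5, 57.6, 178.3]
eef_rot: [2.672, -0.536, 0.994]
wrist_force: [-9.1, -1.1, 9.4]
finger_gap: 39.7
```

```bash
cat > sq.py <<'E'
from plan import *
rd()
c=cam("side"); s1=np.zeros((384,512,3),np.uint8); s1[160:320,180:340]=cv2.resize(cv2.imread("pics/s1.png"),(160,160),interpolation=cv2.INTER_AREA)
for k,(u0,v0) in {"frontR":(215,260),"frontL":(211,233),"rearR":(276,252),"corner":(212,271)}.items():
    T=cv2.resize(s1[v0-5:v0+6,u0-5:u0+6],None,fx=8,fy=8,interpolation=2); A=cv2.resize(c["color"][v0-10:v0+11,u0-10:u0+11],None,fx=8,fy=8,interpolation=2)
    _,s,_,l=cv2.minMaxLoc(cv2.matchTemplate(A,T,cv2.TM_CCOEFF_NORMED)); print(k,((np.array(l)-40)/8).round(2),round(s,2))
E
python3 -W ignore sq.py
```

```text
t 34.75 ang 2.222 Maxis 0.139  j6eff 0.083 F [-9.1 -1.1  9.4] q [0.69 0.22 0.08] gap 39.7 rel [-1.3 -0.9 80.9]
F tool [ -0.3  -1.3 -13.1] M tool [ 0.281 -0.295 -0.139]
frontR [-0.25 -0.88] 0.94
frontL [ 1.5 -1. ] 0.99
rearR [0.12 0.88] 0.97
corner [-0.25 -0.62] 0.99
```

Emit:
{"name": "drive_tool", "arguments": {
  "rows": [
    {"offset": [0, 0, 0], "spin": -5, "jaw": 34},
    {"offset": [0, 0, 0], "spin": -5, "jaw": 34},
    {"offset": [0, 0, 0], "spin": -5, "jaw": 34},
    {"offset": [0, 0, 0], "spin": -5, "jaw": 34},
    {"offset": [0, 0, 0], "spin": -5, "jaw": 34},
    {"offset": [0, 0, 0], "spin": -5, "jaw": 34},
    {"offset": [0, 0, 0], "spin": -5, "jaw": 34},
    {"offset": [0, 0, 0], "spin": -5, "jaw": 34},
    {"offset": [0, 0, 0], "spin": -5, "jaw": 34},
    {"offset": [0, 0, 0], "spin": -5, "jaw": 34},
    {"offset": [0, 0, 0], "spin": -5.5, "jaw": 34},
    {"offset": [0, 0, 0], "spin": 0, "jaw": 34}
  ]
}}

```text
clock: 36.0
eef_pos: [512.5, 57.6, 178.4]
eef_rot: [2.446, 0.034, 1.823]
wrist_force: [-9.7, -0.9, 9.3]
finger_gap: 39.6
```

```bash
python3 -W ignore sq.py
```

```text
t 36.00 ang -3.089 Maxis 0.180  j6eff -1.371 F [-9.7 -0.9  9.3] q [ 0.69  0.22 -0.89] gap 39.6 rel [ 0.  -1.6 80.9]
F tool [  1.3  -1.3 -13.3] M tool [ 0.234  0.125 -0.181]
frontR [-0.25 -0.88] 0.94
frontL [ 1.5 -1. ] 0.99
rearR [0.12 0.88] 0.98
corner [-0.25 -0.5 ] 0.99
```

```bash
python3 - <<'E'
from h import *
from meas import fit_stop,raymap
def refine(c,uv):  # bright/grey screw centroid: least saturated within 4 px
    u0,v0=map(int,np.round(uv)); A=cv2.resize(c["color"][v0-5:v0+6,u0-5:u0+6],None,fx=8,fy=8,interpolation=2).astype(float)
    s=A[...,0]-A[...,2]; w=np.clip(s-np.percentile(s,90),0,None); V,U=np.mgrid[0:88,0:88]
    return (u0-5+((U*w).sum()/w.sum()+.5)/8-.5, v0-5+((V*w).sum()/w.sum()+.5)/8-.5)
for n,L in(("top",[(281.8,158.2),(306.5,152.5),(332.1,148.4)]),("side",[(276.7,225),(282,240.5),(287.7,258)])):
    c=cam(n); P=[]
    for uv in L:
        r=refine(c,uv); p=ray(c,r,25); P.append(p[:2]); print(n,np.round(uv,1),np.round(r,1),np.round(p,1))
    d=P[0]-P[2]; print("yaw",np.arctan2(-d[0],d[1]),"len",np.linalg.norm(d))
E
```

```text
top [281.8 158.2] [284.4 161.7] [630.5 136.   25. ]
top [306.5 152.5] [309.3 156.8] [642.8  77.7  25. ]
top [332.1 148.4] [331.  148.1] [664.3  26.4  25. ]
yaw 0.2992861547443797 len 114.78198850584167
side [276.7 225. ] [272.3 226.5] [630.  134.8  25. ]
side [282.  240.5] [279.  242.2] [646.1  76.7  25. ]
side [287.7 258. ] [289.7 258.7] [669.5  22.2  25. ]
yaw 0.3378622511702555 len 119.32267753397181
```

```bash
python3 - <<'E'
from h import *
def yaw(P):
    d=P[0]-P[-1]; return np.arctan2(-d[0],d[1]),np.linalg.norm(d)
T=[(281.8,158.2),(306.5,152.5),(332.1,148.4)];Sd=[(276.7,225),(282,240.5),(287.7,258)]
for n,L in(("top",T),("side",Sd)):
    c=cam(n); P=[ray(c,u,25)[:2] for u in L]; print(n,np.round(P,1),yaw(P))
c=cam("side"); a=c["color"][215:275,262:302]; b=c["color"][215:280,200:290]
# stop yaw via edge of top face in side view: near-long edge line fit on r-b
R=raymap=None
from meas import raymap
for n in("top","side"):
    c=cam(n); R=raymap(c,25); col=c["color"].astype(float); sc=cv2.GaussianBlur(col[...,2]-col[...,0],(0,0),.7)
    # for each lateral slice, find weighted centre of the bar top across x
    from meas import local
    L=local(R,[573.3,68.3,.212]); out=[]
    for y in range(-60,61,8):
        m=(np.abs(L[...,1]-y)<4)&(np.abs(L[...,0]-78)<22)
        x=L[...,0][m]; s=sc[m]; w=np.clip((s-np.percentile(s,30)-10),0,None); 
        if n=="top" or True: out.append((y,(x*w).sum()/w.sum()))
    out=np.array(out); k=np.polyfit(out[:,0],out[:,1],1); print(n,"slope",k,np.round(out[:,1],1))
E
```

```text
top [[638.8 142.2]
 [653.   84.2]
 [663.5  23.8]] (np.float64(0.20619949800501583), np.float64(120.91398326544862))
side [[640.6 141.2]
 [653.   83.4]
 [665.1  24.1]] (np.float64(0.2065616860989224), np.float64(119.60052240495476))
top slope [-1.76778294e-02  8.36137322e+01] [74.3 79.5 82.9 85.8 87.5 88.4 89.6 90.3 88.8 86.7 84.7 81.7 80.  79.6
 80.  77.9]
side slope [1.48311721e-02 7.97546352e+01] [79.9 79.5 79.1 81.6 78.4 78.7 81.  78.6 78.5 78.5 78.7 79.  78.9 79.9
 79.7 86.3]
```

```bash
python3 - <<'E'
from h import *
from meas import local
c=cam("side")
for n,(fr,fl,rr) in {"s1":((215.75,259.9),(211.4,233.4),(276.7,252.1)),"now":((215.5,259.0),(212.9,232.4),(276.8,253.))}.items():
    P=[local(ray(c,u,25)[:2],[573.3,68.3,.207]) for u in(fr,fl,rr)]
    a=P[1]-P[0]; b=P[2]-P[0]; print(n,np.round(P,1),"yaw rel stop",np.arctan2(-a[0],a[1]).round(3),np.arctan2(b[1],b[0]).round(3))
im=cv2.resize(c["color"][215:280,200:300],(800,520),interpolation=cv2.INTER_CUBIC); cv2.imwrite("pics/s5.png",im)
E
```

```text
s1 [[-77.3 -45. ]
 [-79.3  48.2]
 [ 60.6 -39.4]] yaw rel stop 0.022 0.04
now [[-77.5 -42. ]
 [-75.5  51.4]
 [ 60.2 -42.4]] yaw rel stop -0.022 -0.003
```

View pics/s5.png

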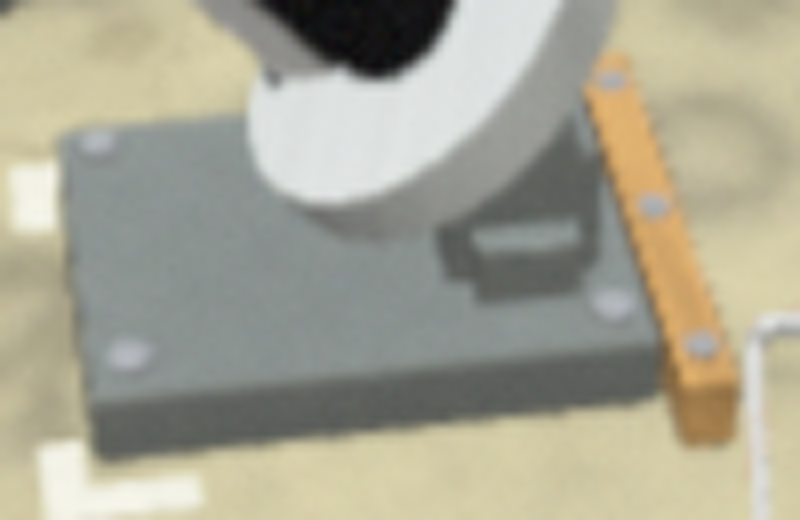

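```bash
python3 -W ignore - <<'E'
from plan import *
c=cam("side"); e2=np.cross(AX,E1)
for a in(2.5,2.6,2.7,2.8,2.9,3.84):
    print(a,proj(c,HUB-24*AX+47*(np.sin(a)*E1-np.cos(a)*e2)).round(1))
rd()
E
```

```text
2.5 [[235.  219.9]]
2.6 [[234.4 221.6]]
2.7 [[233.9 223.3]]
2.8 [[233.5 224.9]]
2.9 [[233.3 226.5]]
3.84 [[239.1 235.6]]
t 36.50 ang -3.092 Maxis 0.168  j6eff 0.189 F [-8.5 -1.1  9.8] q [ 0.69  0.22 -0.89] gap 39.7 rel [ 0.  -1.6 80.9]
F tool [  0.7  -0.2 -13. ] M tool [ 0.203  0.098 -0.168]
```

Emit:
{"name": "drive_tool", "arguments": {
  "rows": [
    {"offset": [0, 0, 0], "spin": 0, "jaw": 34},
    {"offset": [0, 0, 0], "spin": 0, "jaw": 34},
    {"offset": [0, 0, 0], "spin": 0, "jaw": 34},
    {"offset": [0, 0, 0], "spin": 0, "jaw": 34},
    {"offset": [0, 0, 0], "spin": 0, "jaw": 34}
  ]
}}

```text
clock: 37.0
eef_pos: [512.6, 57.6, 178.4]
eef_rot: [2.446, 0.032, 1.82]
wrist_force: [-9.0, -1.4, 8.0]
finger_gap: 39.6
```

```bash
python3 -W ignore sq.py; python3 -c "
from h import *
print(manip.sign_off())"
```

```text
t 37.00 ang -3.092 Maxis 0.212  j6eff 0.189 F [-9.  -1.4  8. ] q [ 0.69  0.22 -0.89] gap 39.6 rel [-0.  -1.6 80.8]
F tool [  0.6  -1.8 -12. ] M tool [ 0.267  0.089 -0.212]
frontR [-0.38 -0.88] 0.93
frontL [ 1.5 -1. ] 0.99
rearR [0.12 0.88] 0.98
corner [-0.25 -0.5 ] 0.99
the job is handed in; nothing more can be done
None
```

The stand is back against the stop inside the tape corners, the heavy side is straight down the slope, and the gripper is still holding the hub. I handed in at about 37 s of the 72 s allowed.

- **Tool tilt:** moves allow only shifts and a turn about the tool's axis. I tilted the tool onto the hub's axis by over-reaching on purpose, because the tilt stays once the reach limit forces it.
- **Push:** I pushed the stand along an arc with two fingertips on its front face. The force peaked at about 50 N at the stop, 40 N of it horizontal.
- **Finding the heavy side:** I gripped the hub, swept 4.1 rad anticlockwise and part of the way back, then repeated the middle part with the jaws open to remove the tool's own bias. The friction came out at about 0.14–0.15 Nm. The weight is at its lowest at a grip angle of about 3.19 rad by joint effort and about 3.15 rad by wrist moment.
- **Finish:** the flywheel is at 3.19 rad by grip angle. The dark dot in the side view sits at about 2.75 rad, against 2.71 rad expected, so the hub did not slip.

**Last checks:**
- The last two side-view checks showed the stand still, and the pose was steady. The grip gap was 39.6 mm, and the tool was pressing about 12 N along the hub's axis, about 9 N of it into the stop.
- The arm never worked near the ink cup or the star knob, but I did not measure them again at the end.

**Where checks disagreed:**
- **Biased first estimate:** before I removed the bias, the sweep put the heavy side at about 3.5–3.65 rad.
- **Stand moved during the turning:** it turned about 0.04 rad clockwise while I turned the hub back. The stand's screws in the side view now read 0.00 to −0.02 rad from the stop, against about +0.03 before. That is square within what I can measure.
- **Sideways position:** the stand read about 1–2 mm off centre after the push. I did not measure this again after the turning.

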